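# Wind up the work support with its removable crank

### The arm

A 7-joint arm with a two-finger parallel gripper is mounted at the origin on a cart in front of the work surface, level with it; the furniture and walls round the work are solid. World frame = base frame: x ahead of the robot, y to its left, z up, the work surface at z = 0. Lengths are in m, angles in rad, forces in N, time in s.
With the tool pointing down it reaches from about 0.4 to 0.875 m from the base axis. Payload 6.5 kg.
Tool frame: the origin (TCP) lies at the very end of the fingers, on their centre line; the grasp point (between the pads) lies 19 mm behind it; z points along the fingers, y is the line along which they close (so a half turn about z gives the same grasp; the last joint's range is limited). The gripper opens to 88 mm and grips with 3 to 60 N. Pads are 18 mm wide; open, the fingers measure 123 mm over their backs; the gripper's body (75 mm by 187 mm) begins 45 mm behind the grasp point.
Start: joints at [-1.386, 0.536, -0.004, 1.538, 0.003, 1.067, -0.071], TCP at [0.161, 0.63, 0.239] pointing down, gripper open.
Joint ranges: [-2.7, 2.7], [-0.37, 2.16], [-1.27, 1.26], [0.24, 2.4], [-1.31, 4.45], [0.19, 1.91], [-2.76, 2.76]. Speed limits (rad/s): [2.39, 2.39, 3.14, 3.14, 3.14, 3.14, 3.14].

### API

Orientations are given as a unit quaternion [w, x, y, z].
In Python, from plant import get_state, viewer, manip gives the robot as it stands.
- The arm moves only by the tool drive_tool, never from a script. Its argument "series" is a list of rows, each an object of numbers: "dx", "dy", "dz": the shift along the world's x, y, z in mm; "ax", "ay", "az": the turn, a rotation vector about the world's x, y, z in rad. A call has exactly 5 rows; each row is the pose to reach, as a shift and turn from the pose commanded when the call began; what a row does not reach only later rows make up. A row lasts 1/10 s, in which the tool goes at most 50 mm and 8.59 degrees, less where a joint would pass 70% of its speed; a pose out of reach is approached as far as the arm can. A call with a gripper value outside its range is refused whole. "hand" is the opening, from 0 (shut) to 1 (fully open), set as the call begins (left out, the last holds). The fingers move at their own pace and stop on an object; the grip force is fixed at half the most. Time passes only in rows, so rows that repeat a pose let the fingers close, or fill a call up. It gives the time, the measured TCP pose, the force, the opening and the grip force at its end, in the units of the state.
- get_state(): the state, without advancing time (a new reading comes with each control period).
- viewer.capture(name): name is "scene" or "top"; returns the picture (400x640x3 uint8, blue, green, red); there is no depth.
- viewer.calibration(name): a dict with "fov_y" (degrees; the focal length in pixels is half the picture's height over the tangent of half this angle, whatever the lens; pixels are square), "cx", "cy" (the principal point, pixels), "distortion" ([k1, k2, p1, p2, k3] as OpenCV has them; the pictures are not rectified), "extrinsics" (4x4, takes a point from world to camera coordinates). Camera axes: x right, y down, z forward; pixel columns grow to the right and rows downward; lengths in m; the calibration is good to about 2 mm. A picture is of the moment at which its call begins. calibration takes no time and is no camera call.
- manip.hand_in(): hands the job in; it is judged then, once.
The state is a dict: "time_s": time; "q": joint angles; "qd": joint speeds; "joint_efforts": joint torques, N m; "tcp_pos": TCP position; "orientation": TCP orientation; "force": force on the tool from outside, world axes, zero at the start; "torque": the same for the moment, N m; "grip_width": opening from 0.0 (shut) to 1.0 (fully open); "gripper_force": force on a finger pad.
Only numpy, scipy, OpenCV 4.12 (cv2) and the standard library are available. Lean on these libraries where they do the work, as an engineer would, in place of code of your own. Each camera call takes 0.05 s, during which the arm holds its last target. There are 200 camera calls.

### The job

Fit the removable crank onto the square shaft of the blue work support and wind it clockwise, pushing its handle round, until the support's red pointer is level with the yellow height marker. Then lift the crank off and set it down gently, lying flat on the bench top, leaving the pointer at the marker; do not shift the marker, the mug, the tape measure or the wooden offcut.

Things in the scene. Friction and masses are not known exactly. Their poses are not given: they have to be found in the camera images.
- crank: Loose dark steel crank, 0.3 kg. Origin: centre of the hub's underside; z up, arm along +x. Hub 34 x 34 mm (sides along x and y), 48 mm tall, with a 20 x 20 mm square socket 31 mm deep in its underside (fits at any quarter turn, 1 mm play a side). Arm 20 mm wide, 10 mm thick, flush with the underside, ends 88 mm from the hub's axis. Starts flat on the bench, origin at z = 0.
- crank_handle (a point): Middle of the crank's upright round orange handle (22 mm across, from 12 to 55 mm above the crank's underside), 32.5 mm above the underside, axis 75 mm from the hub's axis. The grip turns freely on its pin; it can be pushed round by shut fingers standing behind it
- winder_seat (a point): On the axis of the support's upright square steel shaft, at the top of the round boss (42 mm across) on which the fitted crank's underside rests, 52 mm above the bench. The shaft, 18 x 18 mm, rises 28 mm above this point (the last 4 mm stepped down to 15 x 15 mm). The frame turns with the shaft: x and y square to its faces, z up
- winder (a joint): Angle of the square shaft, rad, growing clockwise seen from above; each full clockwise turn raises the roller head and its pointer by 20 mm (stops at 0 and 12.5). Friction (0.06 N m) holds it where it is left; a fitted crank has about 0.12 rad of play either way
- pointer (a point): Tip of the red pointer (3 mm thick) on the front of the grey roller head; moves up and down with the head. The head's front edge (pointer, scale) is 120 mm from the shaft's axis; nothing on the support stands higher than 140 mm above the bench
- marker_mid (a point): Middle of the front of the yellow height marker, 18 mm wide and 6 mm tall, on the upright scale beside the pointer (stiff to slide); at the start 11 to 30 mm higher than the pointer
- support: Blue work support bolted to the bench: housing 240 x 116 mm on plan, 45 mm tall. Origin on the bench under the shaft's axis; x points from the shaft to the roller head (centre 158 mm away, roller 130 mm wide along y), the housing reaches from x = -50 to +190 mm
- mug: Blue and white mug, 78 mm across and 92 mm tall, loose bystander, origin at centre of its underside
- tape_measure: Yellow tape measure 68 x 85 x 31 mm, loose bystander, origin at centre of its underside
- offcut: Short wooden offcut 45 x 100 x 35 mm, loose bystander, origin at centre of its underside

How it is judged:
By the outcome, as a careful person would: the job done as asked, in the order asked, and still so for the second after the job is handed in, with the robot touching nothing.
It also fails if it takes over 72 s, if anything falls off the work surface, if the arm or the gripper's body presses on something with over 40 N, if the wrist force passes 120 N, or if a joint passes its speed limit or range.

## Working session

There is one attempt and no reset: what is moved stays moved. The work goes in short steps, Python scripts to look and compute and a tool call to move; the robot and the scene stay as the last step left them, time stands still between calls to the robot, and variables do not carry over. Pictures are saved under pics/ and viewed, at most 10 in all, crops included, and the job is handed in when it is done.

Besides the shell and the picture viewer there is one more tool, called after "Request:" by a JSON object that holds its "api" and its "payload". drive_tool: Moves the arm, as the interface text tells. Its arguments: {"type":"object","properties":{"series":{"type":"array"},"hand":{"type":"number"}},"required":["series"]}

```bash
mkdir -p pics; ls; python3 - <<'E'
from plant import get_state, viewer
import cv2,json
s=get_state();print(s)
for n in("scene","top"):
    cv2.imwrite(f"pics/{n}0.png",viewer.capture(n));print(n,{k:(v.tolist() if hasattr(v,'tolist') else v) for k,v in viewer.calibration(n).items()})
E
```

```text
pics
{'time_s': 0.0, 'q': array([-1.38622907,  0.5371494 , -0.00443337,  1.53885847,  0.00259241,
        1.06730205, -0.07120599]), 'qd': array([-4.39001114e-04, -2.28214161e-06, -3.48605915e-04,  1.73572294e-04,
       -1.75947110e-03,  1.13012287e-03,  1.02694744e-03]), 'joint_efforts': array([ 2.37828999e-04, -5.70986009e+01,  9.91203524e-01, -2.51606226e+01,
       -5.61331445e-02,  1.79083936e-02,  1.62284355e-04]), 'tcp_pos': array([0.16116147, 0.62907268, 0.2378557 ]), 'orientation': array([-4.62897332e-05,  1.25026670e-01,  9.92153012e-01, -8.54512103e-04]), 'force': array([-0.29087669,  0.59128104, -0.55010945]), 'torque': array([-0.0081447 , -0.02659822, -0.00415711]), 'gripper_force': 0.0, 'grip_width': 1.0007884474685071}
scene {'fov_y': 57.75668411226399, 'cx': 317.05879340087154, 'cy': 201.38966124550996, 'distortion': [-0.07174172468324388, 0.0, 0.0, 0.0, 0.0], 'extrinsics': [[0.8667571437775083, -0.49836106937143704, -0.019191098082530927, -0.5000274964791874], [-0.3565545346568883, -0.5923016263705507, -0.7225286480233223, 0.2527548005748175], [0.34871323107428176, 0.6330995403044911, -0.6910745651085538, 1.0521628222352672], [0.0, 0.0, 0.0, 1.0]]}
top {'fov_y': 53.35100641279894, 'cx': 321.9682176253093, 'cy': 190.4966485968964, 'distortion': [-0.03797489091547881, 0.0, 0.0, 0.0, 0.0], 'extrinsics': [[-0.4203156462557684, -0.9073741660323285, 0.0026230382636880487, 0.21250201560809853], [-0.8464027162916051, 0.3910272352097049, -0.36152474767081566, 0.5032618456289504], [0.3270125370177551, -0.1541746546660349, -0.9323588238933659, 1.1150811028792307], [0.0, 0.0, 0.0, 1.0]]}
```

View pics/scene0.png

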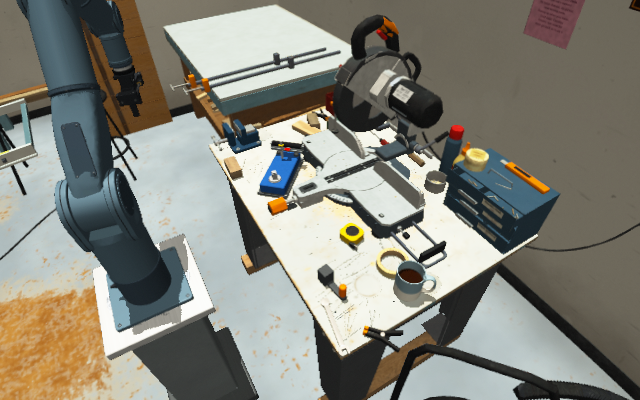

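View pics/top0.png

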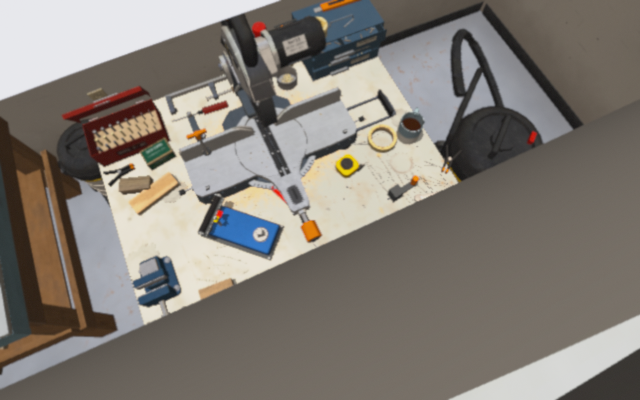

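The scene view shows the crank hub at about (325,272), its orange handle at (343,291) and the blue support at (283,172). In the top view the shaft is near (262,234), the red pointer near (220,213) and the crank near (403,188). Next I'll write helpers and make enlarged crops.

```bash
cat > h.py <<'E'
import numpy as np, cv2
from plant import get_state, viewer
def cam(n):
    c=viewer.calibration(n);f=200/np.tan(np.radians(c['fov_y'])/2)
    return np.array([[f,0,c['cx']],[0,f,c['cy']],[0,0,1]]),np.array(c['distortion'],float),np.array(c['extrinsics'])
def ray(n,p):
    K,d,E=cam(n);u=cv2.undistortPoints(np.array([[p]],float),K,d)[0,0]
    R=E[:3,:3];return -R.T@E[:3,3],R.T@np.array([*u,1])
def onz(n,p,z):
    o,v=ray(n,p);return o+v*(z-o[2])/v[2]
def tri(ps,pt):
    o1,v1=ray('scene',ps);o2,v2=ray('top',pt)
    s=np.linalg.lstsq(np.c_[v1,-v2],o2-o1,rcond=None)[0];a=o1+v1*s[0];b=o2+v2*s[1]
    return (a+b)/2,np.linalg.norm(a-b)
def proj(n,P):
    K,d,E=cam(n);return cv2.projectPoints(np.array(P,float).reshape(-1,1,3),cv2.Rodrigues(E[:3,:3])[0],E[:3,3],K,d)[0][:,0]
def crop(im,x,y,w,h,s):
    return cv2.resize(im[y:y+h,x:x+w],None,fx=s,fy=s,interpolation=cv2.INTER_CUBIC)
E
python3 - <<'E'
from h import *
a=cv2.imread('pics/scene0.png');b=cv2.imread('pics/top0.png')
m=np.vstack([np.hstack([crop(a,250,140,66,60,6),crop(b,200,190,66+20,60,6)[:,:400]]),np.hstack([crop(a,305,250,66,40+10,6)[:240],crop(b,380,160,67,50,6)[:240,:400]])])
print(m.shape);cv2.imwrite('pics/c0.png',m[:600,:800])
for n in('scene','top'):print(n,ray(n,(320,200))[0].round(3))
def cen(im,box,f):
    x,y,w,h=box;hsv=cv2.cvtColor(im[y:y+h,x:x+w],cv2.COLOR_BGR2HSV);M=f(hsv).astype(float);yy,xx=np.nonzero(M);return (xx.mean()+x,yy.mean()+y),len(xx)
org=lambda h:(h[...,0]>5)&(h[...,0]<20)&(h[...,1]>170)&(h[...,2]>100)
s=cen(a,(330,275,30,30),org);t=cen(b,(405,170,20,20),org);print('handle',s,t,tri(s[0],t[0]))
red=lambda h:((h[...,0]<5)|(h[...,0]>172))&(h[...,1]>150)&(h[...,2]>80)
yel=lambda h:(h[...,0]>22)&(h[...,0]<34)&(h[...,1]>150)&(h[...,2]>100)
for nm,f in(('red',red),('yel',yel)):
    try:print(nm,cen(a,(255,140,60,60),f),cen(b,(205,195,40,35),f))
    except Exception as e:print(e)
E
```

```text
(600, 796, 3)
scene [ 0.157 -0.766  0.9  ]
top [0.151 0.168 1.221]
handle ((np.float64(342.0655737704918), np.float64(291.62295081967216)), 61) ((np.float64(414.13953488372096), np.float64(179.97674418604652)), 43) (array([ 0.47567003, -0.31649016,  0.02972949]), np.float64(0.0007502444017890802))
red ((np.float64(286.8125), np.float64(149.0)), 16) ((np.float64(219.44444444444446), np.float64(212.85185185185185)), 27)
yel ((np.float64(280.6666666666667), np.float64(144.83333333333334)), 12) ((np.float64(216.21428571428572), np.float64(219.42857142857142)), 14)
```

View pics/c0.png

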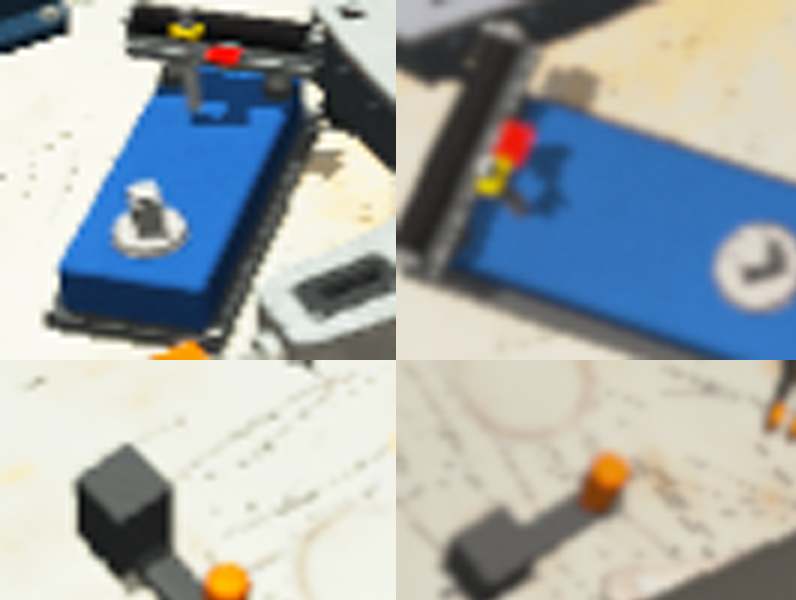

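```bash
python3 - <<'E'
from h import *
a=cv2.imread('pics/scene0.png');b=cv2.imread('pics/top0.png')
np.set_printoptions(precision=4,suppress=True)
S=lambda x,y:((x+.5)/6-.5,(y+.5)/6-.5)
# hub top corners scene / top(crop)
for n,off,P in(('scene',(305,250),[(78,125),(127,85),(172,127),(122,162)]),):
    W=[onz(n,(S(*p)[0]+off[0],S(*p)[1]+off[1]),.048)[:2] for p in P];W=np.array(W);print('hub',W.mean(0),np.linalg.norm(W-np.roll(W,1,0),axis=1),np.degrees(np.arctan2(*(W-np.roll(W,1,0)).T[::-1])))
# boss disc ellipse
def disc(n,im,box,z):
    x,y,w,h=box;K=8
    c=cv2.resize(im[y:y+h,x:x+w],None,fx=K,fy=K,interpolation=cv2.INTER_CUBIC)
    hsv=cv2.cvtColor(c,cv2.COLOR_BGR2HSV);m=((hsv[...,1]<110)).astype(np.uint8)*255
    cs=max(cv2.findContours(m,0,2)[0],key=cv2.contourArea);hull=cv2.convexHull(cs)[:,0]
    W=np.array([onz(n,((p[0]+.5)/K-.5+x,(p[1]+.5)/K-.5+y),z)[:2] for p in cs[:,0]])
    # circle fit robust
    A=np.c_[2*W,np.ones(len(W))];k=np.ones(len(W),bool)
    for _ in range(8):
        s=np.linalg.lstsq(A[k],(W[k]**2).sum(1),rcond=None)[0];r=np.sqrt(s[2]+s[:2]@s[:2]);e=np.linalg.norm(W-s[:2],axis=1)-r;k=abs(e)<max(.001,1.5*np.median(abs(e)))
    print(n,'boss',s[:2],'d',2*r,k.mean())
disc('scene',a,(266,168,18,15),.052);disc('top',b,(250,225,25,18),.052)
# blue housing top, z=.045
for n,im,box in(('scene',a,(255,145,60,55)),('top',b,(205,200,85,60))):
    x,y,w,h=box;hsv=cv2.cvtColor(im[y:y+h,x:x+w],cv2.COLOR_BGR2HSV)
    m=((hsv[...,0]>100)&(hsv[...,0]<118)&(hsv[...,1]>170)&(hsv[...,2]>150)).astype(np.uint8)
    cs=max(cv2.findContours(m,0,2)[0],key=cv2.contourArea)[:,0]+[x,y]
    W=np.array([onz(n,p,.045)[:2] for p in cs],np.float32);r=cv2.minAreaRect(W*1000);print(n,'blue',r,cv2.boxPoints(r).tolist())
print('saw handle',[onz('top',(311,231),z) for z in(0,.06)],tri((278,205),(311,231)))
print('mug',onz('top',(409,123),.09),'tape',onz('top',(347,165),.03),'offcut',onz('top',(217,289),.035),onz('scene',(233,163),.035))
for p in((286.8,149.),(219.44,212.85)),((280.7,144.8),(216.2,219.4)):print('ptr/mark',tri(*p))
# shaft top: bright-ish face in scene, crop coords
P=[(S(*p)[0]+250,S(*p)[1]+140) for p in[(126,188),(152,182),(160,200),(134,206)]]
print('shaft top scene',np.array([onz('scene',p,.08)[:2] for p in P]))
c=np.hstack([crop(a,262,164,24,20,16),crop(b,250,222,25,24,16)[:320]]);cv2.imwrite('pics/c1.png',c)
E
```

```text
hub [ 0.4656 -0.2428] [0.0295 0.0329 0.0324 0.0308] [ 104.1236   14.3552  -79.7996 -170.8162]
scene boss [0.5152 0.2104] d 0.06604416138756085 0.5971223021582733
top boss [0.5109 0.2035] d 0.04835366038785211 0.9838709677419355
scene blue ((548.2613525390625, 235.94590759277344), (180.27552795410156, 89.57183074951172), 46.56819152832031) [[453.769287109375, 201.27838134765625], [518.815673828125, 139.69857788085938], [642.75341796875, 270.6134338378906], [577.70703125, 332.1932373046875]]
top blue ((544.7257080078125, 240.19818115234375), (176.87246704101562, 89.65229797363281), 46.061058044433594) [[451.0821838378906, 207.6215362548828], [515.638916015625, 145.41256713867188], [638.3692626953125, 272.77484130859375], [573.8125, 334.9837951660156]]
saw handle [array([0.4687, 0.0554, 0.    ]), array([0.453 , 0.0609, 0.06  ])] (array([0.4581, 0.06  , 0.0553]), np.float64(0.007505620702130472))
mug [ 0.6429 -0.3774  0.09  ] tape [ 0.6155 -0.1417  0.03  ] offcut [0.4149 0.3807 0.035 ] [0.4188 0.3867 0.035 ]
ptr/mark (array([0.6113, 0.2893, 0.0889]), np.float64(0.00010603127022556343))
ptr/mark (array([0.5915, 0.3027, 0.1063]), np.float64(0.004396571618561145))
shaft top scene [[0.506  0.2102]
 [0.5219 0.2072]
 [0.5187 0.1891]
 [0.503  0.1921]]
```

View pics/c1.png

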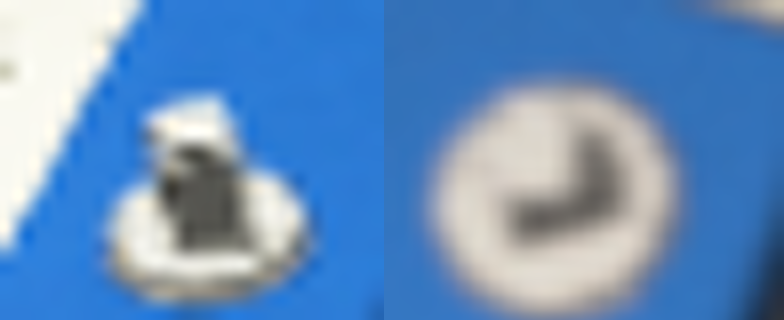

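```bash
python3 - <<'E'
from h import *
np.set_printoptions(precision=4,suppress=True)
sc=lambda x,y:((x+.5)/16-.5+262,(y+.5)/16-.5+164)
tp=lambda x,y:((x-384+.5)/16-.5+250,(y+.5)/16-.5+222)
print('boss top',onz('top',tp(556,192),.052),'boss scene',onz('scene',sc(205.5,225),.052))
print('shaft top scene',onz('scene',sc(193,126),.08))
def ang(n,f,p,q,z):
    d=(onz(n,f(*q),z)-onz(n,f(*p),z))[:2];return np.degrees(np.arctan2(d[1],d[0]))%90,np.linalg.norm(d)
print('ang top',ang('top',tp,(515,222),(620,200),.066),ang('top',tp,(620,200),(590,130),.07))
print('ang scene',ang('scene',sc,(148,120),(218,95),.08),ang('scene',sc,(168,153),(238,138),.078),ang('scene',sc,(148,120),(168,153),.08),ang('scene',sc,(218,95),(238,138),.08),ang('scene',sc,(182,250),(250,243),.052))
# dark side faces of shaft in top view
b=cv2.imread('pics/top0.png');a=cv2.imread('pics/scene0.png')
for P in[(.511,.2035),(.513,.2055),(.509,.2015)]:
    print(P,proj('scene',[[*P,.052],[*P,.08]]).ravel(),proj('top',[[*P,.052],[*P,.08]]).ravel())
print('gray top\n',cv2.cvtColor(b,6)[225:242,252:270]);print('gray sc\n',cv2.cvtColor(a,6)[167:184,266:284])
E
```

```text
boss top [0.5122 0.2028 0.052 ] boss scene [0.5137 0.2008 0.052 ]
shaft top scene [0.5142 0.2019 0.08  ]
ang top (np.float64(77.5495949027594), np.float64(0.01985722078554157)) (np.float64(0.2436250605978218), np.float64(0.014860278770059281))
ang scene (np.float64(89.71817284319982), np.float64(0.017384675155894782)) (np.float64(77.8866642764754), np.float64(0.016136382512321898)) (np.float64(85.38131295960524), np.float64(0.01313179168054916)) (np.float64(80.62987912651911), np.float64(0.016603088720305862)) (np.float64(67.86105872171711), np.float64(0.015474581999006361))
(0.511, 0.2035) [273.401  177.4303 272.6134 171.4625] [260.2074 233.9836 258.8608 231.528 ]
(0.513, 0.2055) [273.667  176.9472 272.8846 170.9814] [259.3486 233.6692 257.9835 231.2074]
(0.509, 0.2015) [273.1342 177.9148 272.3414 171.945 ] [261.0667 234.2982 259.7387 231.8488]
gray top
 [[103 104 103 103 103 103 103 104 104 103 102 102 103 103 103 103 104 101]
 [104 103 103 103 106 107 108 112 114 111 108 105 103 103 103 103 102 102]
 [103 104 105 106 114 130 141 148 149 144 140 133 120 108 103 103 102 103]
 [104 1
[... 1628 characters left out ...]
145 119 110 110 111 111]
 [114 114 114 117 151 155  74  85  85  85 104 185 227 181 106 111 110 109]
 [113 114 115 164 224 204  85  86  84  84  88 176 234 222 167 111 111 110]
 [114 114 126 190 235 220 148  95  85  84  85 170 233 237 215 111 112 110]
 [113 114 143 203 232 232 203  90  86  88  96 141 208 226 173 113 110 110]
 [115 113 115 178 236 234 209 125 127 136 142 139 191 207 120 125 110 110]
 [113 111 127 153 203 235 232 233 232 232 236 228 160 136 131  98 111 112]
 [112 110 108 120 144 151 161 173 180 157 142 131 137 131 100 110 113 111]
 [113 110 110 107 112 148 158 136 133 130 123 114 113 109 111 110 111 112]
 [112 111 110 111 110 110 105  96  99 104 111 108 109 111 110 110 110 111]]
```

Measurements agree with the sizes given. The crank hub is at (0.466,-0.243) with yaw about -82° and the handle 74 mm away. The shaft is at about (0.513,0.202), with its faces at about -8° modulo 90°. In the crop, the shaft's top face is centred near (273.6,171.4) in the scene view and the boss near (260,234) in the top view. I'll move above the crank.

Request:
{"api": "drive_tool", "payload": {"series": [{"dx": 36, "dy": -34, "dz": 0, "az": -0.12}, {"dx": 72, "dy": -68, "dz": 0, "az": -0.24}, {"dx": 108, "dy": -102, "dz": 0, "az": -0.36}, {"dx": 144, "dy": -136, "dz": 0, "az": -0.48}, {"dx": 180, "dy": -170, "dz": 0, "az": -0.6}], "hand": 1}}

```text
invalid input at $.series[0]: expected keys dx, dy, dz, ax, ay, az
```

Request:
{"api": "drive_tool", "payload": {"series": [{"dx": 26, "dy": -42, "dz": 0, "az": -0.12}, {"dx": 52, "dy": -84, "dz": 0, "az": -0.24}, {"dx": 78, "dy": -126, "dz": 0, "az": -0.36}, {"dx": 104, "dy": -168, "dz": 0, "az": -0.48}, {"dx": 130, "dy": -210, "dz": 0, "az": -0.58}]}}

```text
invalid input at $.series[0]: expected keys dx, dy, dz, ax, ay, az
```

Request:
{"api": "drive_tool", "payload": {"series": [{"dx": 0, "dy": -49}, {"dx": 0, "dy": -98}, {"dx": 0, "dy": -147}, {"dx": 0, "dy": -196}, {"dx": 0, "dy": -245}]}}

```text
invalid input at $.series[0]: expected keys dx, dy, dz, ax, ay, az
```

Request:
{"api": "drive_tool", "payload": {"series": [{"dx": -1, "dy": -49}, {"dx": -2, "dy": -98}, {"dx": -3, "dy": -147}, {"dx": -4, "dy": -196}, {"dx": -5, "dy": -245}]}}

```text
invalid input at $.series[0]: expected keys dx, dy, dz, ax, ay, az
```

Request:
{"api": "drive_tool", "payload": {"series": [{"dx": 36, "dy": -34, "dz": 0, "ax": 0, "ay": 0, "az": -0.12}, {"dx": 72, "dy": -68, "dz": 0, "ax": 0, "ay": 0, "az": -0.24}, {"dx": 108, "dy": -102, "dz": 0, "ax": 0, "ay": 0, "az": -0.36}, {"dx": 144, "dy": -136, "dz": 0, "ax": 0, "ay": 0, "az": -0.48}, {"dx": 180, "dy": -170, "dz": 0, "ax": 0, "ay": 0, "az": -0.6}], "hand": 1}}

```text
time_s: 0.6
tcp_pos: [0.3424, 0.4579, 0.2385]
orientation: [-0.0, 0.415, 0.91, -0.0]
force: [1.0, -0.2, -0.8]
grip_width: 1.003
gripper_force: 0.0
```

Request:
{"api": "drive_tool", "payload": {"series": [{"dx": 26, "dy": -42, "dz": 0, "ax": 0, "ay": 0, "az": -0.12}, {"dx": 52, "dy": -84, "dz": 0, "ax": 0, "ay": 0, "az": -0.24}, {"dx": 78, "dy": -126, "dz": 0, "ax": 0, "ay": 0, "az": -0.36}, {"dx": 104, "dy": -168, "dz": 0, "ax": 0, "ay": 0, "az": -0.48}, {"dx": 130, "dy": -210, "dz": 0, "ax": 0, "ay": 0, "az": -0.58}]}}

```text
time_s: 1.1
tcp_pos: [0.4718, 0.2478, 0.2386]
orientation: [-0.0, 0.658, 0.753, -0.0]
force: [0.7, 0.0, 0.9]
grip_width: 1.001
gripper_force: 0.0
```

Request:
{"api": "drive_tool", "payload": {"series": [{"dx": 0, "dy": -49, "dz": 0, "ax": 0, "ay": 0, "az": 0}, {"dx": 0, "dy": -98, "dz": 0, "ax": 0, "ay": 0, "az": 0}, {"dx": 0, "dy": -147, "dz": 0, "ax": 0, "ay": 0, "az": 0}, {"dx": 0, "dy": -196, "dz": 0, "ax": 0, "ay": 0, "az": 0}, {"dx": 0, "dy": -245, "dz": 0, "ax": 0, "ay": 0, "az": 0}]}}

```text
time_s: 1.6
tcp_pos: [0.4707, 0.0028, 0.2387]
orientation: [-0.0, 0.656, 0.755, 0.0]
force: [0.8, -0.8, -0.1]
grip_width: 0.998
gripper_force: 0.0
```

Request:
{"api": "drive_tool", "payload": {"series": [{"dx": -1, "dy": -49, "dz": 0, "ax": 0, "ay": 0, "az": 0}, {"dx": -2, "dy": -98, "dz": 0, "ax": 0, "ay": 0, "az": 0}, {"dx": -3, "dy": -147, "dz": 0, "ax": 0, "ay": 0, "az": 0}, {"dx": -4, "dy": -196, "dz": 0, "ax": 0, "ay": 0, "az": 0}, {"dx": -5, "dy": -245, "dz": 0, "ax": 0, "ay": 0, "az": 0}]}}

```text
time_s: 2.1
tcp_pos: [0.4658, -0.242, 0.2386]
orientation: [-0.0, 0.656, 0.755, 0.0]
force: [0.9, 0.4, -0.6]
grip_width: 1.001
gripper_force: 0.0
```

Request:
{"api": "drive_tool", "payload": {"series": [{"dx": 0, "dy": 0, "dz": -49, "ax": 0, "ay": 0, "az": 0}, {"dx": 0, "dy": 0, "dz": -98, "ax": 0, "ay": 0, "az": 0}, {"dx": 0, "dy": 0, "dz": -145, "ax": 0, "ay": 0, "az": 0}, {"dx": 0, "dy": 0, "dz": -180, "ax": 0, "ay": 0, "az": 0}, {"dx": 0, "dy": 0, "dz": -215, "ax": 0, "ay": 0, "az": 0}]}}

```text
time_s: 2.6
tcp_pos: [0.4657, -0.24, 0.0217]
orientation: [-0.001, 0.656, 0.755, -0.0]
force: [-0.1, 0.3, 0.7]
grip_width: 1.002
gripper_force: 0.0
```

Request:
{"api": "drive_tool", "payload": {"series": [{"dx": 0, "dy": 0, "dz": 0, "ax": 0, "ay": 0, "az": 0}, {"dx": 0, "dy": 0, "dz": 0, "ax": 0, "ay": 0, "az": 0}, {"dx": 0, "dy": 0, "dz": 0, "ax": 0, "ay": 0, "az": 0}, {"dx": 0, "dy": 0, "dz": 0, "ax": 0, "ay": 0, "az": 0}, {"dx": 0, "dy": 0, "dz": 0, "ax": 0, "ay": 0, "az": 0}], "hand": 0}}

```text
time_s: 3.1
tcp_pos: [0.4673, -0.2406, 0.0251]
orientation: [0.001, 0.656, 0.755, 0.0]
force: [0.3, -0.0, 0.6]
grip_width: 0.577
gripper_force: 0.0
```

Request:
{"api": "drive_tool", "payload": {"series": [{"dx": 0, "dy": 0, "dz": 0, "ax": 0, "ay": 0, "az": 0}, {"dx": 0, "dy": 0, "dz": 0, "ax": 0, "ay": 0, "az": 0}, {"dx": 0, "dy": 0, "dz": 0, "ax": 0, "ay": 0, "az": 0}, {"dx": 0, "dy": 0, "dz": 0, "ax": 0, "ay": 0, "az": 0}, {"dx": 0, "dy": 0, "dz": 0, "ax": 0, "ay": 0, "az": 0}]}}

```text
time_s: 3.6
tcp_pos: [0.4664, -0.2403, 0.0241]
orientation: [0.0, 0.656, 0.755, 0.0]
force: [-1.1, 2.0, 6.5]
grip_width: 0.382
gripper_force: 30.0
```

```bash
python3 - <<'E'
from h import *
s=get_state();print(s['time_s'],s['tcp_pos'],s['orientation'],s['force'],s['torque'],s['grip_width'])
a=viewer.capture('scene');b=viewer.capture('top')
cv2.imwrite('pics/g.png',np.hstack([crop(a,285,230,80,80,5),crop(b,370,150,80,80,5)]))
E
```

```text
3.6 [ 0.46642048 -0.24031675  0.02411485] [2.80450179e-05 6.55977912e-01 7.54780059e-01 2.00114914e-04] [-1.07123869  1.95748873  6.46210454] [ 0.12589723  0.28929625 -0.08478505] 0.3820998381394489
```

View pics/g.png

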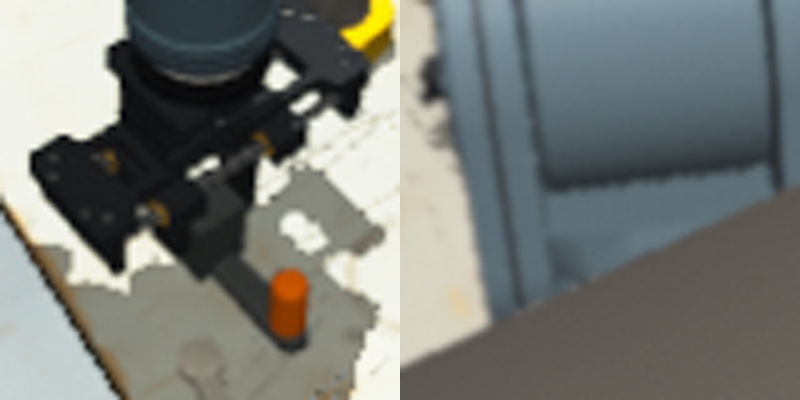

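Grip is good: opening 33.6 mm, and the crank hub is between the pads. I'll lift it and measure the handle against the TCP.

Request:
{"api": "drive_tool", "payload": {"series": [{"dx": 0, "dy": 0, "dz": 20, "ax": 0, "ay": 0, "az": 0}, {"dx": 0, "dy": 0, "dz": 60, "ax": 0, "ay": 0, "az": 0}, {"dx": 0, "dy": 0, "dz": 100, "ax": 0, "ay": 0, "az": 0}, {"dx": 0, "dy": 0, "dz": 140, "ax": 0, "ay": 0, "az": 0}, {"dx": 0, "dy": 0, "dz": 166, "ax": 0, "ay": 0, "az": 0}]}}

```text
time_s: 4.2
tcp_pos: [0.4665, -0.2406, 0.1919]
orientation: [0.001, 0.656, 0.755, 0.0]
force: [0.6, 0.1, -3.7]
grip_width: 0.38
gripper_force: 30.0
```

Request:
{"api": "drive_tool", "payload": {"series": [{"dx": 5, "dy": 45, "dz": 0, "ax": 0, "ay": 0, "az": -0.06}, {"dx": 10, "dy": 90, "dz": 0, "ax": 0, "ay": 0, "az": -0.12}, {"dx": 15, "dy": 135, "dz": 0, "ax": 0, "ay": 0, "az": -0.17}, {"dx": 20, "dy": 180, "dz": 0, "ax": 0, "ay": 0, "az": -0.22}, {"dx": 25, "dy": 225, "dz": 0, "ax": 0, "ay": 0, "az": -0.28}]}}

```text
time_s: 4.7
tcp_pos: [0.4906, -0.0135, 0.1894]
orientation: [-0.0, 0.756, 0.655, -0.0]
force: [1.5, -0.0, -2.2]
grip_width: 0.381
gripper_force: 30.0
```

Request:
{"api": "drive_tool", "payload": {"series": [{"dx": 5, "dy": 45, "dz": 0, "ax": 0, "ay": 0, "az": 0}, {"dx": 10, "dy": 90, "dz": 0, "ax": 0, "ay": 0, "az": 0}, {"dx": 15, "dy": 135, "dz": 0, "ax": 0, "ay": 0, "az": 0}, {"dx": 20, "dy": 180, "dz": 0, "ax": 0, "ay": 0, "az": 0}, {"dx": 22, "dy": 219, "dz": 0, "ax": 0, "ay": 0, "az": 0}]}}

```text
time_s: 5.2
tcp_pos: [0.5127, 0.2063, 0.1892]
orientation: [-0.0, 0.754, 0.656, -0.0]
force: [0.3, 0.4, -3.2]
grip_width: 0.381
gripper_force: 30.0
```

```bash
python3 - <<'E'
from h import *
s=get_state();print(s['time_s'],s['tcp_pos'],s['orientation'],s['force'])
a=viewer.capture('scene');b=viewer.capture('top');cv2.imwrite('pics/s1.png',a);cv2.imwrite('pics/t1.png',b)
h=cv2.cvtColor(a,40);t=s['tcp_pos'];u=proj('scene',[[t[0]-.01,t[1]-.075,t[2]+.0085]])[0];print('exp',u)
m=(h[...,0]>5)&(h[...,0]<20)&(h[...,1]>150)&(h[...,2]>90);Y,X=np.mgrid[:400,:640];m&=np.hypot(X-u[0],Y-u[1])<14
c=(X[m].mean(),Y[m].mean());print(c,m.sum(),X[m].min(),X[m].max(),Y[m].min(),Y[m].max())
print('handle on plane',onz('scene',c,t[2]-.024+.0325+.002))
cv2.imwrite('pics/m1.png',np.hstack([crop(a,245,110,80,80,5),crop(b,215,190,80,80,5)]))
E
```

```text
5.2 [0.51270446 0.20627032 0.18916198] [-2.56364397e-04  7.54384034e-01  6.56433219e-01 -3.05517289e-04] [ 0.29697152  0.42251793 -3.15992949]
exp [275.901568   156.05974096]
(np.float64(275.52), np.float64(155.82666666666665)) 75 272 278 150 162
handle on plane [0.50119745 0.13051434 0.19966198]
```

View pics/m1.png

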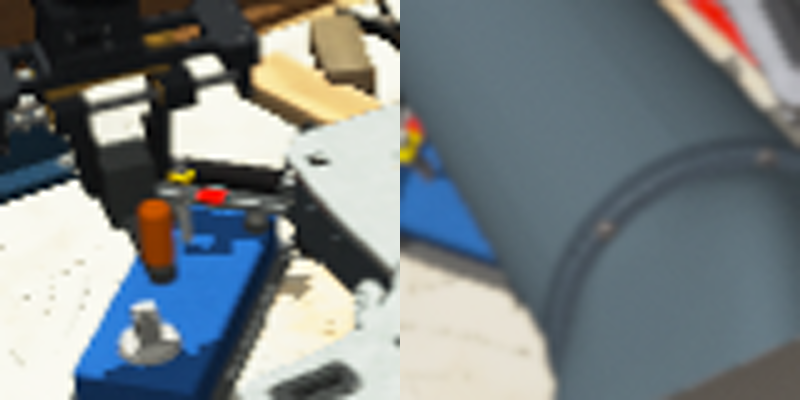

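The crank hangs level above the shaft, which shows at crop (147,330); the handle is at crop (155,235). I'll correct the offset and lower it.

Request:
{"api": "drive_tool", "payload": {"series": [{"dx": 1, "dy": -2.5, "dz": -20, "ax": 0, "ay": 0, "az": 0}, {"dx": 1, "dy": -2.5, "dz": -45, "ax": 0, "ay": 0, "az": 0}, {"dx": 1, "dy": -2.5, "dz": -65, "ax": 0, "ay": 0, "az": 0}, {"dx": 1, "dy": -2.5, "dz": -78, "ax": 0, "ay": 0, "az": 0}, {"dx": 1, "dy": -2.5, "dz": -78, "ax": 0, "ay": 0, "az": 0}]}}

```text
time_s: 5.8
tcp_pos: [0.5128, 0.2002, 0.11]
orientation: [-0.0, 0.755, 0.656, -0.002]
force: [-1.2, -0.3, -3.5]
grip_width: 0.385
gripper_force: 30.0
```

Request:
{"api": "drive_tool", "payload": {"series": [{"dx": 0, "dy": 0, "dz": -3, "ax": 0, "ay": 0, "az": 0}, {"dx": 0, "dy": 0, "dz": -6, "ax": 0, "ay": 0, "az": 0}, {"dx": 0, "dy": 0, "dz": -9, "ax": 0, "ay": 0, "az": 0}, {"dx": 0, "dy": 0, "dz": -11, "ax": 0, "ay": 0, "az": 0}, {"dx": 0, "dy": 0, "dz": -11, "ax": 0, "ay": 0, "az": 0}]}}

```text
time_s: 6.3
tcp_pos: [0.5145, 0.2016, 0.1008]
orientation: [-0.0, 0.755, 0.656, 0.0]
force: [1.1, 1.8, -3.8]
grip_width: 0.385
gripper_force: 30.0
```

Request:
{"api": "drive_tool", "payload": {"series": [{"dx": 0, "dy": 1, "dz": 0, "ax": 0, "ay": 0, "az": 0}, {"dx": 0, "dy": 1, "dz": -2, "ax": 0, "ay": 0, "az": 0}, {"dx": 0, "dy": 1, "dz": -4, "ax": 0, "ay": 0, "az": 0}, {"dx": 0, "dy": 1, "dz": -5, "ax": 0, "ay": 0, "az": 0}, {"dx": 0, "dy": 1, "dz": -5, "ax": 0, "ay": 0, "az": 0}]}}

```text
time_s: 6.8
tcp_pos: [0.5146, 0.2029, 0.0957]
orientation: [-0.0, 0.755, 0.656, 0.0]
force: [0.6, 3.4, -2.5]
grip_width: 0.383
gripper_force: 30.0
```

```bash
python3 - <<'E'
from h import *
s=get_state();print(s['time_s'],s['tcp_pos'],s['force'],s['torque'],s['orientation'])
E
```

```text
6.8 [0.51455282 0.20291497 0.09565815] [ 0.62783268  3.4175881  -2.53743084] [ 0.72040576 -0.19360408 -0.02344466] [-8.24849912e-05  7.54668050e-01  6.56106611e-01  4.92311195e-04]
```

Request:
{"api": "drive_tool", "payload": {"series": [{"dx": 0, "dy": 0.5, "dz": -2, "ax": 0, "ay": 0, "az": 0}, {"dx": 0, "dy": 0.5, "dz": -4, "ax": 0, "ay": 0, "az": 0}, {"dx": 0, "dy": 0.5, "dz": -6, "ax": 0, "ay": 0, "az": 0}, {"dx": 0, "dy": 0.5, "dz": -8, "ax": 0, "ay": 0, "az": 0}, {"dx": 0, "dy": 0.5, "dz": -9, "ax": 0, "ay": 0, "az": 0}]}}

```text
time_s: 7.3
tcp_pos: [0.5143, 0.203, 0.0866]
orientation: [-0.0, 0.755, 0.656, 0.0]
force: [-0.2, 3.5, -1.1]
grip_width: 0.383
gripper_force: 30.0
```

```bash
python3 - <<'E'
from h import *
s=get_state();print(s['time_s'],s['tcp_pos'],s['force'],s['torque'],s['orientation'])
E
```

```text
7.3 [0.51432416 0.20302006 0.08655675] [-0.24502555  3.46784603 -1.09259473] [ 0.96055499 -0.03845129 -0.00493915] [-1.17616660e-04  7.54754036e-01  6.56007863e-01  1.21718912e-04]
```

Request:
{"api": "drive_tool", "payload": {"series": [{"dx": 0, "dy": 0.5, "dz": -3, "ax": 0, "ay": 0, "az": 0}, {"dx": 0, "dy": 0.5, "dz": -6, "ax": 0, "ay": 0, "az": 0}, {"dx": 0, "dy": 0.5, "dz": -8, "ax": 0, "ay": 0, "az": 0}, {"dx": 0, "dy": 0.5, "dz": -10, "ax": 0, "ay": 0, "az": 0}, {"dx": 0, "dy": 0.5, "dz": -10.5, "ax": 0, "ay": 0, "az": 0}]}}

```text
time_s: 7.8
tcp_pos: [0.5143, 0.2032, 0.0762]
orientation: [-0.0, 0.755, 0.656, -0.0]
force: [-0.5, 3.9, 4.2]
grip_width: 0.382
gripper_force: 30.0
```

Request:
{"api": "drive_tool", "payload": {"series": [{"dx": 0, "dy": 0, "dz": 0, "ax": 0, "ay": 0, "az": 0}, {"dx": 0, "dy": 0, "dz": 0, "ax": 0, "ay": 0, "az": 0}, {"dx": 0, "dy": 0, "dz": 0, "ax": 0, "ay": 0, "az": 0}, {"dx": 0, "dy": 0, "dz": 0, "ax": 0, "ay": 0, "az": 0}, {"dx": 0, "dy": 0, "dz": 0, "ax": 0, "ay": 0, "az": 0}], "hand": 0.8}}

```text
time_s: 8.3
tcp_pos: [0.5143, 0.2029, 0.0762]
orientation: [0.0, 0.755, 0.656, -0.0]
force: [0.4, -0.0, 0.2]
grip_width: 0.795
gripper_force: 0.0
```

Request:
{"api": "drive_tool", "payload": {"series": [{"dx": 0, "dy": 0, "dz": 10, "ax": 0, "ay": 0, "az": 0}, {"dx": 0, "dy": 0, "dz": 30, "ax": 0, "ay": 0, "az": 0}, {"dx": 0, "dy": 0, "dz": 60, "ax": 0, "ay": 0, "az": 0}, {"dx": 0, "dy": 0, "dz": 90, "ax": 0, "ay": 0, "az": 0}, {"dx": 0, "dy": 0, "dz": 100, "ax": 0, "ay": 0, "az": 0}]}}

```text
time_s: 8.8
tcp_pos: [0.516, 0.2035, 0.1795]
orientation: [0.001, 0.755, 0.656, 0.002]
force: [-0.2, 0.2, 0.5]
grip_width: 0.801
gripper_force: 0.0
```

Request:
{"api": "drive_tool", "payload": {"series": [{"dx": -40, "dy": -10, "dz": 0, "ax": 0, "ay": 0, "az": 0}, {"dx": -80, "dy": -20, "dz": 0, "ax": 0, "ay": 0, "az": 0}, {"dx": -80, "dy": -60, "dz": 0, "ax": 0, "ay": 0, "az": 0}, {"dx": -80, "dy": -90, "dz": 0, "ax": 0, "ay": 0, "az": 0}, {"dx": -80, "dy": -100, "dz": 0, "ax": 0, "ay": 0, "az": 0}], "hand": 0}}

```text
time_s: 9.3
tcp_pos: [0.4336, 0.1004, 0.1763]
orientation: [0.0, 0.756, 0.655, -0.0]
force: [0.1, -0.9, 0.6]
grip_width: 0.372
gripper_force: 0.0
```

```bash
cat >> h.py <<'E'
def look(tag):
    a=viewer.capture('scene');b=viewer.capture('top');cv2.imwrite(f'pics/s{tag}.png',a);cv2.imwrite(f'pics/t{tag}.png',b);return a,b
def handle(a,box=(240,130,80,75),z=.0865):
    x,y,w,h=box;H=cv2.cvtColor(a,40)[y:y+h,x:x+w];m=((H[...,0]>4)&(H[...,0]<20)&(H[...,1]>150)&(H[...,2]>90)).astype(np.uint8)
    n,L,st,c=cv2.connectedComponentsWithStats(m)
    for i in range(1,n):
        if st[i,4]>12:
            p=c[i]+[x,y];W=onz('scene',p,z);d=W[:2]-[.513,.202];print('orange',p.round(1),st[i,4],W.round(4),'r',np.linalg.norm(d).round(4),'yaw',np.degrees(np.arctan2(d[1],d[0])).round(1))
E
python3 - <<'E'
from h import *
s=get_state();print(s['time_s'],s['tcp_pos'],s['force'],s['grip_width'])
a,b=look('2');handle(a)
cv2.imwrite('pics/m2.png',np.hstack([crop(a,240,125,80,80,5),crop(b,205,190,80,80,5)]))
E
```

```text
9.3 [0.43363867 0.10042918 0.17627392] [ 0.09473741 -0.9088819   0.58474426] 0.3722532705025413
orange [279.3 183. ] 57 [0.5012 0.1261 0.0865] r 0.0768 yaw -98.8
orange [277.8 201.6] 99 [0.4571 0.0449 0.0865] r 0.1668 yaw -109.6
```

View pics/m2.png

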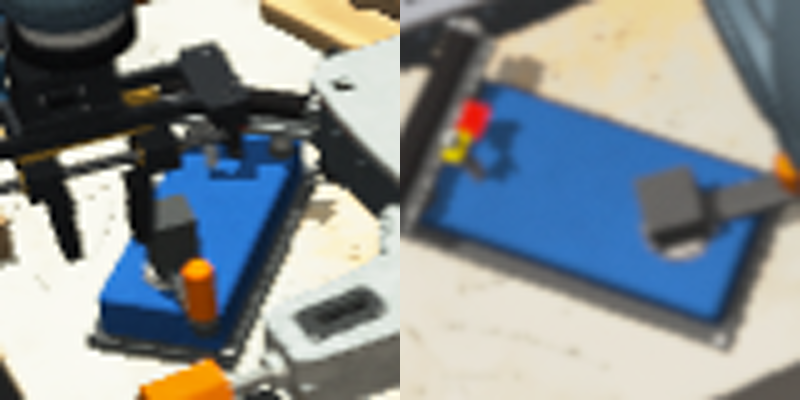

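The crank is seated, with its handle at scene crop (200,285), yaw -99°. Next I'll measure the pointer and marker more carefully from the first, clear pictures.

```bash
cat >> h.py <<'E'
TH=np.radians(46.3);SX=np.array([np.cos(TH),np.sin(TH)]);SY=np.array([-SX[1],SX[0]]);C0=np.array([.513,.202])
def soft(im,box,kind):
    x,y,w,h=box;f=im[y:y+h,x:x+w].astype(float);B,G,R=f[...,0],f[...,1],f[...,2]
    g=np.clip(R-np.maximum(G,B)-25,0,None) if kind=='red' else np.clip(np.minimum(R,G)-B-45,0,None)*((R>1.0*G-20))
    Y,X=np.mgrid[y:y+h,x:x+w];m=g>0
    return ((X*g).sum()/g.sum(),(Y*g).sum()/g.sum()),(X[m].min(),X[m].max(),Y[m].min(),Y[m].max(),int(m.sum()))
def onplane(n,p,xs):
    o,v=ray(n,p);t=(xs-(o[:2]-C0)@SX)/(v[:2]@SX);P=o+v*t;return np.array([(P[:2]-C0)@SX,(P[:2]-C0)@SY,P[2]])
E
python3 - <<'E'
from h import *
np.set_printoptions(precision=4,suppress=True)
a=cv2.imread('pics/scene0.png');b=cv2.imread('pics/top0.png')
for k,bs,bt in(('red',(280,144,14,10),(210,205,20,20)),('yel',(274,139,14,11),(206,211,20,16))):
    p,e=soft(a,bs,k);q,e2=soft(b,bt,k);P,g=tri(p,q);d=P[:2]-C0
    print(k,np.round(p,2),e,np.round(q,2),e2,'sup',d@SX,d@SY,P[2],g,[onplane('scene',p,x)[1:] for x in(.115,.12,.13)])
print(a[140:154,274:294,::-1].tolist().__len__())
for ch,nm in((2,'R'),(1,'G'),(0,'B')):print(nm,'\n',a[141:153,275:294,ch])
E
```

```text
red [286.87 148.73] (np.int64(280), np.int64(290), np.int64(145), np.int64(150), 22) [219.05 213.26] (np.int64(215), np.int64(222), np.int64(209), np.int64(217), 52) sup 0.13223755723539485 -0.009945891169127523 0.08865702343016207 0.0017307651179384455 [array([-0.0172,  0.1023]), array([-0.0153,  0.0985]), array([-0.0116,  0.091 ])]
yel [280.67 144.75] (np.int64(278), np.int64(283), np.int64(144), np.int64(146), 14) [216.01 219.16] (np.int64(213), np.int64(219), np.int64(215), np.int64(222), 29) sup 0.12745307995912364 0.012716555479482364 0.10650353924915745 0.0035555539709365047 [array([0.0061, 0.1171]), array([0.0081, 0.1134]), array([0.012, 0.106])]
14
R 
 [[ 57  66  67  73 120 182 186 140 187 220 219 233 247 247 247 247 247 247
  246]
 [ 25  36  37  38  57  88  81  56  52  58  58  60  85 110 107 132 188 217
  216]
 [ 24  26  29  28  50  90  93  54  34  34  37  37  39  41  41  43  46  50
   49]
 [ 14  17  19 140 211 136 100 177 193  28  30  31  32  32  33  35  35  36
   37]
 [ 12  12  18 129 227 240 234 193 126  19  18  21  23  23  26  27  29  31
   30]
 [ 92  83  65  84  96  72
[... 1796 characters left out ...]
  35   0  27  27  29  29  30  30  32  32  33
   34]
 [ 10  12  11   0   0   0   0   0   0  19  18  19  21  23  23  26  26  27
   28]
 [ 91  83  66  60  37  20  17   0  11  12  13  13  13  15  15  17  18  18
   18]
 [ 92  93  93  92  93  88  79  88  93  78  46  70 122 139 101  32  13  14
   15]
 [ 85 101 141 172 171 136  97  93  94  75  24   0   0   0  29  74  86  70
   71]
 [ 70  65  66  69  74  80  73  78  89  60   0   0   0   1  31  72  95  95
   95]
 [229 180 127  73  69  66  72  90  70  55  32  25  19  14  45  83 107 140
  172]
 [239 212  65  84  83  88  91 105 152 170 162 117  82  69  66  67  70  68
   68]
 [231 166  55  71  65  77  98  98 103 111 111 111 164 198 185 216 200 173
  150]]
```

```bash
python3 - <<'E'
from h import *
np.set_printoptions(precision=3,suppress=True)
for nm,p,q in(('fence left',(307,133),(188,190)),('fence left upper',(330,120),(183,160)),('fence tip',(320,178),(275,190)),('blade/arm',(390,148),(265,120)),('motor low',(433,118),(325,45)),('saw handle top',(278,203),(311,228))):print(nm,*tri(p,q))
t=get_state()['tcp_pos'];print(t)
a=cv2.imread('pics/scene0.png');b=cv2.imread('pics/top0.png');cv2.imwrite('pics/saw.png',np.hstack([crop(a,240,90,200,150,2),crop(b,170,60,200,190,2)[:300]]))
E
```

```text
fence left [0.73  0.353 0.082] 0.009483681731155802
fence left upper [0.818 0.329 0.123] 0.022843367016840338
fence tip [0.638 0.106 0.055] 0.027406607532260364
blade/arm [0.868 0.039 0.126] 0.07072042555872761
motor low [ 0.844 -0.164  0.371] 0.030421402667624362
saw handle top [0.461 0.058 0.067] 0.002171668196382276
[0.434 0.102 0.176]
```

View pics/saw.png

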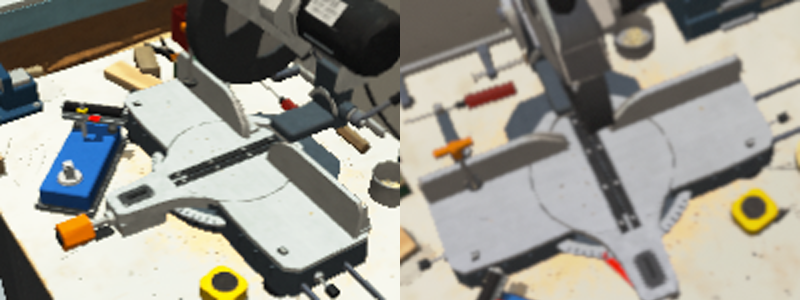

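```bash
python3 - <<'E'
import numpy as np
C=np.array([514,201.5]);p=lambda a:C+75*np.array([np.cos(np.radians(a)),np.sin(np.radians(a))])
print(p(-65)-[434,103.5])
A=np.linspace(-65,-343,36)
for k in range(7):
    print(A[5*k+5].round(0),[(p(a)-p(A[5*k])).round(0).astype(int).tolist() for a in A[5*k+1:5*k+6]])
E
```

```text
[111.69636963  30.02691597]
-105.0 [[-10, -4], [-20, -6], [-30, -7], [-41, -7], [-51, -5]]
-144.0 [[-10, 3], [-19, 8], [-28, 14], [-35, 21], [-42, 29]]
-184.0 [[-5, 9], [-10, 18], [-12, 28], [-14, 39], [-14, 49]]
-224.0 [[1, 10], [4, 20], [9, 30], [14, 39], [21, 47]]
-264.0 [[8, 7], [16, 13], [26, 17], [35, 21], [46, 23]]
-303.0 [[10, 0], [21, -1], [31, -3], [40, -7], [50, -12]]
-343.0 [[8, -6], [16, -14], [22, -22], [27, -31], [31, -41]]
```

Request:
{"api": "drive_tool", "payload": {"series": [{"dx": 40, "dy": 10, "dz": 0, "ax": 0, "ay": 0, "az": 0}, {"dx": 80, "dy": 20, "dz": 0, "ax": 0, "ay": 0, "az": 0}, {"dx": 112, "dy": 30, "dz": 0, "ax": 0, "ay": 0, "az": 0}, {"dx": 112, "dy": 30, "dz": -40, "ax": 0, "ay": 0, "az": 0}, {"dx": 112, "dy": 30, "dz": -86, "ax": 0, "ay": 0, "az": 0}], "hand": 0}}

```text
time_s: 9.9
tcp_pos: [0.5488, 0.1361, 0.0898]
orientation: [0.001, 0.754, 0.657, 0.002]
force: [-0.1, 0.2, -0.3]
grip_width: 0.005
gripper_force: 0.0
```

Request:
{"api": "drive_tool", "payload": {"series": [{"dx": -10, "dy": -4, "dz": 0, "ax": 0, "ay": 0, "az": 0}, {"dx": -20, "dy": -6, "dz": 0, "ax": 0, "ay": 0, "az": 0}, {"dx": -30, "dy": -7, "dz": 0, "ax": 0, "ay": 0, "az": 0}, {"dx": -41, "dy": -7, "dz": 0, "ax": 0, "ay": 0, "az": 0}, {"dx": -51, "dy": -5, "dz": 0, "ax": 0, "ay": 0, "az": 0}]}}

```text
time_s: 10.4
tcp_pos: [0.4957, 0.1286, 0.092]
orientation: [0.001, 0.755, 0.656, 0.002]
force: [2.2, -0.5, 1.7]
grip_width: 0.003
gripper_force: 1.2
```

Request:
{"api": "drive_tool", "payload": {"series": [{"dx": -10, "dy": 3, "dz": 0, "ax": 0, "ay": 0, "az": 0}, {"dx": -19, "dy": 8, "dz": 0, "ax": 0, "ay": 0, "az": 0}, {"dx": -28, "dy": 14, "dz": 0, "ax": 0, "ay": 0, "az": 0}, {"dx": -35, "dy": 21, "dz": 0, "ax": 0, "ay": 0, "az": 0}, {"dx": -42, "dy": 29, "dz": 0, "ax": 0, "ay": 0, "az": 0}]}}

```text
time_s: 10.9
tcp_pos: [0.4519, 0.1575, 0.09]
orientation: [-0.0, 0.755, 0.656, -0.001]
force: [0.9, -1.9, 2.0]
grip_width: 0.008
gripper_force: 1.1
```

```bash
python3 - <<'E'
from h import *
s=get_state();print(s['time_s'],s['tcp_pos'],s['force'],s['grip_width'])
a,b=look('3');handle(a)
cv2.imwrite('pics/m3.png',np.hstack([crop(a,235,120,80,80,5),crop(b,205,190,80,80,5)]))
E
```

```text
10.9 [0.45192574 0.15752636 0.08995857] [ 0.88597219 -1.90966711  1.96233287] 0.007532301750249898
orange [256.8 181.4] 35 [0.4381 0.1746 0.0865] r 0.0798 yaw -159.9
orange [277.8 201.6] 100 [0.4572 0.045  0.0865] r 0.1666 yaw -109.6
```

View pics/m3.png

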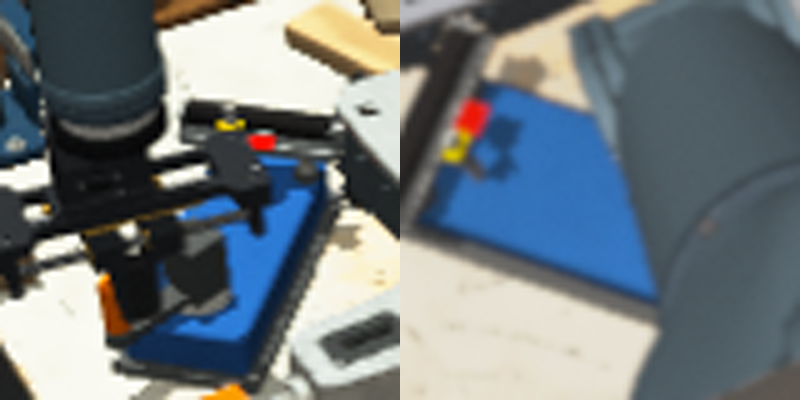

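The fingers push the handle round as planned (handle at scene crop (112,305), about -161°), and the pointer is rising. I'll continue.

Request:
{"api": "drive_tool", "payload": {"series": [{"dx": -5, "dy": 9, "dz": 0, "ax": 0, "ay": 0, "az": 0}, {"dx": -10, "dy": 18, "dz": 0, "ax": 0, "ay": 0, "az": 0}, {"dx": -12, "dy": 28, "dz": 0, "ax": 0, "ay": 0, "az": 0}, {"dx": -14, "dy": 39, "dz": 0, "ax": 0, "ay": 0, "az": 0}, {"dx": -14, "dy": 49, "dz": 0, "ax": 0, "ay": 0, "az": 0}]}}

```text
time_s: 11.5
tcp_pos: [0.439, 0.2074, 0.0901]
orientation: [-0.0, 0.755, 0.656, -0.0]
force: [0.1, -1.1, -0.0]
grip_width: 0.005
gripper_force: 0.8
```

Request:
{"api": "drive_tool", "payload": {"series": [{"dx": 1, "dy": 10, "dz": 0, "ax": 0, "ay": 0, "az": 0}, {"dx": 4, "dy": 20, "dz": 0, "ax": 0, "ay": 0, "az": 0}, {"dx": 9, "dy": 30, "dz": 0, "ax": 0, "ay": 0, "az": 0}, {"dx": 14, "dy": 39, "dz": 0, "ax": 0, "ay": 0, "az": 0}, {"dx": 21, "dy": 47, "dz": 0, "ax": 0, "ay": 0, "az": 0}]}}

```text
time_s: 12.0
tcp_pos: [0.4605, 0.2539, 0.0901]
orientation: [-0.0, 0.755, 0.656, -0.0]
force: [-0.2, -1.8, 0.2]
grip_width: 0.007
gripper_force: 1.1
```

Request:
{"api": "drive_tool", "payload": {"series": [{"dx": 8, "dy": 7, "dz": 0, "ax": 0, "ay": 0, "az": 0}, {"dx": 16, "dy": 13, "dz": 0, "ax": 0, "ay": 0, "az": 0}, {"dx": 26, "dy": 17, "dz": 0, "ax": 0, "ay": 0, "az": 0}, {"dx": 35, "dy": 21, "dz": 0, "ax": 0, "ay": 0, "az": 0}, {"dx": 46, "dy": 23, "dz": 0, "ax": 0, "ay": 0, "az": 0}]}}

```text
time_s: 12.5
tcp_pos: [0.5069, 0.2769, 0.0902]
orientation: [-0.0, 0.755, 0.656, 0.0]
force: [-1.8, 0.0, -0.5]
grip_width: 0.006
gripper_force: 0.8
```

Request:
{"api": "drive_tool", "payload": {"series": [{"dx": 10, "dy": 0, "dz": 0, "ax": 0, "ay": 0, "az": 0}, {"dx": 21, "dy": -1, "dz": 0, "ax": 0, "ay": 0, "az": 0}, {"dx": 31, "dy": -3, "dz": 0, "ax": 0, "ay": 0, "az": 0}, {"dx": 40, "dy": -7, "dz": 0, "ax": 0, "ay": 0, "az": 0}, {"dx": 50, "dy": -12, "dz": 0, "ax": 0, "ay": 0, "az": 0}]}}

```text
time_s: 13.0
tcp_pos: [0.557, 0.2639, 0.0902]
orientation: [-0.0, 0.755, 0.656, 0.0]
force: [-1.4, 0.7, -0.6]
grip_width: 0.003
gripper_force: 0.9
```

Request:
{"api": "drive_tool", "payload": {"series": [{"dx": 8, "dy": -6, "dz": 0, "ax": 0, "ay": 0, "az": 0}, {"dx": 16, "dy": -14, "dz": 0, "ax": 0, "ay": 0, "az": 0}, {"dx": 22, "dy": -22, "dz": 0, "ax": 0, "ay": 0, "az": 0}, {"dx": 27, "dy": -31, "dz": 0, "ax": 0, "ay": 0, "az": 0}, {"dx": 31, "dy": -41, "dz": 0, "ax": 0, "ay": 0, "az": 0}]}}

```text
time_s: 13.5
tcp_pos: [0.588, 0.2224, 0.0904]
orientation: [0.0, 0.755, 0.656, 0.0]
force: [0.6, 1.2, -0.4]
grip_width: 0.005
gripper_force: 0.8
```

Request:
{"api": "drive_tool", "payload": {"series": [{"dx": 0, "dy": 2, "dz": 0, "ax": 0, "ay": 0, "az": 0}, {"dx": 0, "dy": 5, "dz": 0, "ax": 0, "ay": 0, "az": 0}, {"dx": 0, "dy": 5, "dz": 40, "ax": 0, "ay": 0, "az": 0}, {"dx": -30, "dy": 5, "dz": 80, "ax": 0, "ay": 0, "az": 0}, {"dx": -80, "dy": 5, "dz": 90, "ax": 0, "ay": 0, "az": 0}]}}

```text
time_s: 14.0
tcp_pos: [0.5116, 0.229, 0.1839]
orientation: [0.002, 0.755, 0.655, 0.004]
force: [0.1, 0.4, 0.6]
grip_width: 0.001
gripper_force: 0.0
```

Request:
{"api": "drive_tool", "payload": {"series": [{"dx": -45, "dy": -10, "dz": 0, "ax": 0, "ay": 0, "az": 0}, {"dx": -85, "dy": -35, "dz": 0, "ax": 0, "ay": 0, "az": 0}, {"dx": -110, "dy": -75, "dz": 0, "ax": 0, "ay": 0, "az": 0}, {"dx": -110, "dy": -120, "dz": 0, "ax": 0, "ay": 0, "az": 0}, {"dx": -110, "dy": -160, "dz": 0, "ax": 0, "ay": 0, "az": 0}]}}

```text
time_s: 14.5
tcp_pos: [0.397, 0.0676, 0.1802]
orientation: [-0.001, 0.754, 0.657, 0.0]
force: [1.6, 0.5, -0.4]
grip_width: 0.004
gripper_force: 0.0
```

```bash
python3 - <<'E'
from h import *
np.set_printoptions(precision=4,suppress=True,linewidth=150)
s=get_state();print(s['time_s'],s['tcp_pos'],s['force'],s['grip_width'])
a,b=look('4');handle(a,(240,130,90,80))
for i,(p,q) in enumerate((('scene0','top0'),('s4','t4'))):
    A=cv2.imread(f'pics/{p}.png');B=cv2.imread(f'pics/{q}.png')
    for k,bs,bt in(('red',(283,140,12,12),(210,203,16,16)),('yel',(276,139,9,11),(206,211,16,16))):
        P,e=soft(A,bs,k);Q,e2=soft(B,bt,k);print(i,k,np.round(P,2),e[4],np.round(Q,2),e2[4],tri(P,Q))
print((a[139:153,275:294,2].astype(int)-a[139:153,275:294,1]));print((a[139:153,275:294,1].astype(int)-a[139:153,275:294,0]))
E
```

```text
14.5 [0.397  0.0676 0.1802] [ 1.5791  0.5121 -0.3761] 0.00408695145228111
orange [292.3 164. ] 52 [0.5883 0.1976 0.0865] r 0.0754 yaw -3.4
orange [278.1 204.1] 186 [0.4529 0.0339 0.0865] r 0.1785 yaw -109.7
0 red [286.88 148.73] 20 [219.05 213.26] 52 (array([0.6116, 0.2907, 0.0886]), np.float64(0.0017489413024235887))
0 yel [280.67 144.75] 14 [216.01 219.16] 29 (array([0.5919, 0.3029, 0.1065]), np.float64(0.0035555539709365047))
1 red [286.56 145.63] 23 [217.9  211.91] 55 (array([0.6113, 0.2908, 0.1029]), np.float64(0.0020700985662815826))
1 yel [281.16 144.8 ] 12 [215.86 219.42] 25 (array([0.5931, 0.3037, 0.1047]), np.float64(0.005661957920478333))
[[  2   1   1   2   2   1   2   1   2   2   1   2   1   1   1   2   2   2   1]
 [ -1   0   1   1   1   1   0   0   1   0   2   2   2   2   3   3   2   3   1]
 [ -3  -2  -1   0   1   1   2   0   0   0   1   2   3   2   2   2   1   2   2]
 [ -2  -2  -3  -1   1   1   1   0  -1  -2   0   0   1   3   1   1   1   2   2]
 [ -3  -3  -3  -2  -1   1   0   0   0   1   1   0   0  -1   0  -1   1   0   1]
 [ -4  -2  -2  11  19  10   6  14  13  44  95  
[... 1071 characters left out ...]
 2  54 105  50  30 126 147   3   4   4   3   1   0   1   1   0   0]
 [ -3  -2  -3   1  81 204 212 171  72   4  17  15  17  13   7   3   3   3   2]
 [ -3  -2  -2  -2   1  27  81  97  27  10  18  14  13  16   5   2   2   3   4]
 [ -3  -2  -1  -3  -3   0   5   6   3   2   1   3   4   5   3   3   4   6   6]
 [ -2  -2  -2  -2  -2  -2   1  20  19  24  21   8   3   4   3   3   2   3   3]
 [ -3  -3  -3  -2   1   2  -1  19  13  14  13  13  13  18  22  16  20  20  18]
 [ -3  -2  -3  -2  -2  -3  -3 -24 -44 -41 -13   1   9  10  11  11  12  10  13]
 [ -3  -3  -3   0  -1  -4  -2 -25 -69 -90 -91 -91 -93 -92 -77 -58 -45 -26 -17]
 [ -3  -2  -3  -1   0  -2  -2  -3 -28 -50 -73 -91 -91 -91 -90 -88 -90 -92 -84]]
```

Pointer rose 14.3 mm, as the winding predicts. The gripper may be clipping the marker in the view, so I'll move the arm well aside for a clean look.

Request:
{"api": "drive_tool", "payload": {"series": [{"dx": 0, "dy": 30, "dz": 30, "ax": 0, "ay": 0, "az": 0}, {"dx": 0, "dy": 65, "dz": 60, "ax": 0, "ay": 0, "az": 0}, {"dx": 0, "dy": 110, "dz": 80, "ax": 0, "ay": 0, "az": 0}, {"dx": 0, "dy": 158, "dz": 90, "ax": 0, "ay": 0, "az": 0}, {"dx": 0, "dy": 207, "dz": 90, "ax": 0, "ay": 0, "az": 0}]}}

```text
time_s: 15.1
tcp_pos: [0.3981, 0.2789, 0.2719]
orientation: [-0.001, 0.754, 0.657, 0.002]
force: [2.0, -0.3, 0.0]
grip_width: 0.005
gripper_force: 0.0
```

Request:
{"api": "drive_tool", "payload": {"series": [{"dx": -15, "dy": 45, "dz": 0, "ax": 0, "ay": 0, "az": 0}, {"dx": -30, "dy": 90, "dz": 0, "ax": 0, "ay": 0, "az": 0}, {"dx": -50, "dy": 135, "dz": 0, "ax": 0, "ay": 0, "az": 0}, {"dx": -75, "dy": 175, "dz": 0, "ax": 0, "ay": 0, "az": 0}, {"dx": -100, "dy": 210, "dz": 0, "ax": 0, "ay": 0, "az": 0}]}}

```text
time_s: 15.6
tcp_pos: [0.2955, 0.4881, 0.2698]
orientation: [-0.0, 0.754, 0.657, -0.0]
force: [0.2, -0.5, 0.5]
grip_width: 0.006
gripper_force: 0.0
```

```bash
cat > pm.py <<'E'
from h import *
np.set_printoptions(precision=3,suppress=True,linewidth=170)
import sys
tag=sys.argv[1]
s=get_state();print(s['time_s'],s['tcp_pos'])
F=[look(f'{tag}_{i}') for i in range(4)]
a=np.mean([f[0].astype(float) for f in F],0);b=np.mean([f[1].astype(float) for f in F],0);np.savez(f'avg{tag}.npz',a=a,b=b)
handle(F[0][0],(240,130,90,80))
for n,im,x0,x1,y0,y1 in(('scene',a,275,292,141,152),('top',b,208,226,203,226)):
    c=im[y0:y1,x0:x1];print(n,'red R-G\n',np.round(c[...,2]-c[...,1]).astype(int));print(n,'yel G-B\n',np.round(c[...,1]-c[...,0]).astype(int))
E
python3 pm.py 5
```

```text
15.6 [0.295 0.488 0.27 ]
orange [292.2 163.9] 50 [0.588 0.198 0.086] r 0.0753 yaw -2.8
orange [278.1 204. ] 187 [0.453 0.034 0.086] r 0.1784 yaw -109.7
scene red R-G
 [[  0   0   0   0   0   2   2   0   0   0   1   2   2   2   2   1   1]
 [  0   0   0   0   0   1   1   1   0   0   0   0   0   1   1   0   1]
 [ -4  -4  -3  -3  -1   1   1   0   0   0   0   0   0   0   0   0   0]
 [ -5  -4  -4  17  25  10   6  14  13  44  95  37  21  -4  -5   0   0]
 [ -4  -4  -3  16  36  26  23  23  19 131 231 235 234 233 206  56  -4]
 [ -4  -3  -3   3  12  12  22  26  72 168 234 238 238 236 173  -4  -5]
 [ -1  -1  -1  -2  -1   0   0   0   6  29  53  84 140 150  26  -4  -5]
 [  0   0   1   0   0   0   1   4   3   6   6  -2  -4  -3  -3  -2  -3]
 [  0   0   0   1   0   0   0   5   2   1   2   2   2   2   1   0   1]
 [  0   1   0   1   0   0   1 -16 -47 -46 -25 -11  -2   0   1   1   1]
 [  0   0   0   1   0   0   0 -14 -54 -79 -78 -79 -84 -88 -74 -62 -48]]
scene yel G-B
 [[  0   2   1   2   5  10  10   1   0   2   1   0   0   0   0   1   2]
 [  0   0   0   0   2   4   4   2   0   1   0   1   1   0   1   2
[... 3423 characters left out ...]
-35 -40 -40 -40 -40 -40]
 [  0   2   2   3   4   6   9  15  56 152 127  21 -35 -44 -48 -46 -42 -39]
 [  1   2   2   3   4   8  13  17  54 131  96   5 -42 -55 -62 -60 -52 -46]
 [  2   2   3   3   6  30  54  68  98 123  42 -26 -55 -66 -69 -68 -64 -55]
 [  1   2   2   2  15  80 172 178 164 130  22 -36 -59 -69 -71 -70 -63 -51]
 [  2   2   2   0   8  64 160 178 161  91  13 -22 -46 -63 -69 -67 -58 -46]
 [  2   2   1  -8 -20  -4  29  52  55  23   3  -6 -25 -50 -63 -60 -48 -41]
 [  2   3  -1 -16 -33 -35 -32 -27 -21 -16  -7  -2 -10 -34 -52 -48 -41 -40]
 [  3   3  -5 -26 -37 -39 -38 -39 -37 -31 -21 -12  -7 -20 -38 -41 -40 -42]
 [  3   3  -8 -30 -37 -38 -39 -39 -40 -42 -43 -35 -23 -30 -46 -50 -48 -48]]
```

```bash
python3 - <<'E'
from h import *
np.set_printoptions(precision=4,suppress=True)
def xz(n,p):   # ray expressed in (xs,z): plane containing SY
    o,v=ray(n,p);return np.array([(o[:2]-C0)@SX,o[2]]),np.array([v[:2]@SX,v[2]])
def edge(p,q):
    o1,d1=xz('scene',p);o2,d2=xz('top',q);s=np.linalg.solve(np.c_[d1,-d2],o2-o1);return o1+d1*s[0]
for th in(45.3,46.3,47.3):
    t=np.radians(th);import h;SX[:]=np.cos(t),np.sin(t)
    for r in((221.65,210),(221.2,212),(220.77,213)):
        for y in((218.45,218),(217.9,220)):
            R=edge((286.5,146.95),r);Y=edge((280.5,145.86),y);print(th,r,y,'red',R,'yel',Y,'mid diff mm',(Y[1]+.003-R[1]-.0015)*1e3, 'same plane', )
    f=lambda p,xs:(lambda o,d:o[1]+d[1]*(xs-o[0])/d[0])(*xz('scene',p))
    print('coplanar diff',[(f((280.5,145.86),x)+.0015-f((286.5,146.95),x))*1e3 for x in(.115,.12,.125)])
E
```

```text
45.3 (221.65, 210) (218.45, 218) red [0.1231 0.1044] yel [0.1203 0.1078] mid diff mm 4.824730591476646 same plane
45.3 (221.65, 210) (217.9, 220) red [0.1231 0.1044] yel [0.1188 0.1089] mid diff mm 5.937657453842728 same plane
45.3 (221.2, 212) (218.45, 218) red [0.1212 0.1059] yel [0.1203 0.1078] mid diff mm 3.4053986164347974 same plane
45.3 (221.2, 212) (217.9, 220) red [0.1212 0.1059] yel [0.1188 0.1089] mid diff mm 4.518325478800879 same plane
45.3 (220.77, 213) (218.45, 218) red [0.1211 0.106 ] yel [0.1203 0.1078] mid diff mm 3.283287711955242 same plane
45.3 (220.77, 213) (217.9, 220) red [0.1211 0.106 ] yel [0.1188 0.1089] mid diff mm 4.3962145743213235 same plane
coplanar diff [np.float64(2.708116885725975), np.float64(2.7138509661323584), np.float64(2.7195850465387417)]
46.3 (221.65, 210) (218.45, 218) red [0.1228 0.1045] yel [0.1205 0.1078] mid diff mm 4.760627136575381 same plane
46.3 (221.65, 210) (217.9, 220) red [0.1228 0.1045] yel [0.1191 0.1088] mid diff mm 5.751465091557052 same plane
46.3 (221.2, 212) (218.45, 218) red [0.1211 0.1058] yel [0.1205 0.1078] mid diff m
[... 571 characters left out ...]
8153710793908 same plane
47.3 (221.65, 210) (217.9, 220) red [0.1225 0.1046] yel [0.1194 0.1087] mid diff mm 5.570008159070995 same plane
47.3 (221.2, 212) (218.45, 218) red [0.1209 0.1058] yel [0.1206 0.1078] mid diff mm 3.528797430533971 same plane
47.3 (221.2, 212) (217.9, 220) red [0.1209 0.1058] yel [0.1194 0.1087] mid diff mm 4.4006518788110585 same plane
47.3 (220.77, 213) (218.45, 218) red [0.1209 0.1058] yel [0.1206 0.1078] mid diff mm 3.523199597190997 same plane
47.3 (220.77, 213) (217.9, 220) red [0.1209 0.1058] yel [0.1194 0.1087] mid diff mm 4.395054045468084 same plane
coplanar diff [np.float64(3.3207779239167734), np.float64(3.329303810934714), np.float64(3.3378296979528765)]
```

Marker and pointer front edges both triangulate to 120–121 mm from the shaft axis, matching the stated 120 mm, and about 3 mm of rise remains. I'll push about 45° more.

Request:
{"api": "drive_tool", "payload": {"series": [{"dx": 20, "dy": -45, "dz": 0, "ax": 0, "ay": 0, "az": 0}, {"dx": 40, "dy": -90, "dz": 0, "ax": 0, "ay": 0, "az": 0}, {"dx": 60, "dy": -135, "dz": 0, "ax": 0, "ay": 0, "az": 0}, {"dx": 80, "dy": -175, "dz": 0, "ax": 0, "ay": 0, "az": 0}, {"dx": 100, "dy": -210, "dz": 0, "ax": 0, "ay": 0, "az": 0}]}}

```text
time_s: 16.5
tcp_pos: [0.3992, 0.2718, 0.2703]
orientation: [-0.0, 0.756, 0.655, 0.0]
force: [0.2, 0.9, 0.1]
grip_width: 0.004
gripper_force: 0.0
```

Request:
{"api": "drive_tool", "payload": {"series": [{"dx": 45, "dy": -11, "dz": 0, "ax": 0, "ay": 0, "az": 0}, {"dx": 90, "dy": -22, "dz": 0, "ax": 0, "ay": 0, "az": 0}, {"dx": 135, "dy": -34, "dz": -10, "ax": 0, "ay": 0, "az": 0}, {"dx": 175, "dy": -45, "dz": -30, "ax": 0, "ay": 0, "az": 0}, {"dx": 186.5, "dy": -46, "dz": -75, "ax": 0, "ay": 0, "az": 0}]}}

```text
time_s: 17.0
tcp_pos: [0.5917, 0.2253, 0.1976]
orientation: [0.003, 0.757, 0.654, 0.004]
force: [0.7, 0.5, -0.0]
grip_width: 0.004
gripper_force: 0.0
```

Request:
{"api": "drive_tool", "payload": {"series": [{"dx": 0, "dy": 0, "dz": -30, "ax": 0, "ay": 0, "az": 0}, {"dx": 0, "dy": 0, "dz": -60, "ax": 0, "ay": 0, "az": 0}, {"dx": 0, "dy": 0, "dz": -85, "ax": 0, "ay": 0, "az": 0}, {"dx": 0, "dy": 0, "dz": -105, "ax": 0, "ay": 0, "az": 0}, {"dx": 0, "dy": 0, "dz": -105, "ax": 0, "ay": 0, "az": 0}]}}

```text
time_s: 17.5
tcp_pos: [0.5831, 0.2273, 0.0876]
orientation: [-0.001, 0.755, 0.655, -0.002]
force: [-0.7, 0.4, 0.9]
grip_width: 0.005
gripper_force: 0.0
```

Request:
{"api": "drive_tool", "payload": {"series": [{"dx": 2, "dy": -6, "dz": 0, "ax": 0, "ay": 0, "az": 0}, {"dx": 4, "dy": -12.5, "dz": 0, "ax": 0, "ay": 0, "az": 0}, {"dx": 5, "dy": -19, "dz": 0, "ax": 0, "ay": 0, "az": 0}, {"dx": 5.5, "dy": -25.5, "dz": 0, "ax": 0, "ay": 0, "az": 0}, {"dx": 5.5, "dy": -32, "dz": 0, "ax": 0, "ay": 0, "az": 0}]}}

```text
time_s: 18.0
tcp_pos: [0.5909, 0.197, 0.0909]
orientation: [0.0, 0.755, 0.656, 0.001]
force: [-0.4, 2.5, 1.7]
grip_width: 0.005
gripper_force: 1.2
```

Request:
{"api": "drive_tool", "payload": {"series": [{"dx": -0.5, "dy": -6.5, "dz": 0, "ax": 0, "ay": 0, "az": 0}, {"dx": -2, "dy": -13, "dz": 0, "ax": 0, "ay": 0, "az": 0}, {"dx": -3, "dy": -18, "dz": 0, "ax": 0, "ay": 0, "az": 0}, {"dx": -5, "dy": -23, "dz": 0, "ax": 0, "ay": 0, "az": 0}, {"dx": -7, "dy": -28, "dz": 0, "ax": 0, "ay": 0, "az": 0}]}}

```text
time_s: 18.5
tcp_pos: [0.5833, 0.1688, 0.0901]
orientation: [0.0, 0.755, 0.656, 0.0]
force: [0.1, 2.9, 1.0]
grip_width: 0.003
gripper_force: 1.5
```

Request:
{"api": "drive_tool", "payload": {"series": [{"dx": 2, "dy": 3, "dz": 0, "ax": 0, "ay": 0, "az": 0}, {"dx": 4, "dy": 6, "dz": 10, "ax": 0, "ay": 0, "az": 0}, {"dx": 4, "dy": 6, "dz": 55, "ax": 0, "ay": 0, "az": 0}, {"dx": 4, "dy": 6, "dz": 100, "ax": 0, "ay": 0, "az": 0}, {"dx": -20, "dy": 20, "dz": 135, "ax": 0, "ay": 0, "az": 0}]}}

```text
time_s: 19.0
tcp_pos: [0.5662, 0.1866, 0.2284]
orientation: [0.002, 0.756, 0.654, 0.001]
force: [0.9, 0.8, 1.1]
grip_width: 0.006
gripper_force: 0.0
```

Request:
{"api": "drive_tool", "payload": {"series": [{"dx": -40, "dy": 20, "dz": 20, "ax": 0, "ay": 0, "az": 0}, {"dx": -80, "dy": 45, "dz": 40, "ax": 0, "ay": 0, "az": 0}, {"dx": -120, "dy": 70, "dz": 45, "ax": 0, "ay": 0, "az": 0}, {"dx": -155, "dy": 100, "dz": 45, "ax": 0, "ay": 0, "az": 0}, {"dx": -180, "dy": 135, "dz": 45, "ax": 0, "ay": 0, "az": 0}]}}

```text
time_s: 19.5
tcp_pos: [0.3812, 0.3246, 0.2709]
orientation: [-0.0, 0.755, 0.656, 0.0]
force: [1.1, 0.0, -0.2]
grip_width: 0.008
gripper_force: 0.0
```

Request:
{"api": "drive_tool", "payload": {"series": [{"dx": -20, "dy": 40, "dz": 0, "ax": 0, "ay": 0, "az": 0}, {"dx": -40, "dy": 80, "dz": 0, "ax": 0, "ay": 0, "az": 0}, {"dx": -60, "dy": 120, "dz": 0, "ax": 0, "ay": 0, "az": 0}, {"dx": -80, "dy": 150, "dz": 0, "ax": 0, "ay": 0, "az": 0}, {"dx": -90, "dy": 170, "dz": 0, "ax": 0, "ay": 0, "az": 0}]}}

```text
time_s: 20.0
tcp_pos: [0.2907, 0.4967, 0.2702]
orientation: [-0.0, 0.754, 0.657, -0.0]
force: [0.2, 0.4, -0.1]
grip_width: 0.003
gripper_force: 0.0
```

```bash
python3 pm.py 6 | head -28; python3 - <<'E'
from h import *
z=np.load('avg6.npz');a=z['a'].astype(np.uint8);b=z['b'].astype(np.uint8)
cv2.imwrite('pics/m6.png',np.hstack([crop(a,268,132,32,32,12),crop(b,200,196,32,32,12)]))
E
```

```text
20.0 [0.291 0.497 0.27 ]
orange [293.5 174. ] 58 [0.566 0.144 0.086] r 0.078 yaw -47.7
orange [278.1 204. ] 187 [0.453 0.034 0.086] r 0.1784 yaw -109.7
scene red R-G
 [[  0   0  -1   0   2   2   2   0   0   0   1   1   1   1   1   1   1]
 [ -2   0  -1   0   1   0   1   0   1   0   0   0   0   0   0   0   0]
 [ -4  -4  -4  -4  -4   1   1  -1  -2  -2  -3  -6  -5  -3  -1   0   0]
 [ -6  -6  -6  16  25  10   6  14  13  96 201 201 200 185 114  26  -1]
 [ -3  -2  -2  23  36  26  23  23  43 142 238 237 238 231 190  -4  -4]
 [  0  -2  -3   4  12  12  23  26  45 148 220 230 229 214  64  -5  -6]
 [ -1   0   0   0   1   1   1   1   0   2   3  11  24  23  12  -3  -4]
 [  0  -1   1   0   0   0   1   4   2   3   3   5   3   1   0   1  -1]
 [  1   1   0   2   0   1   0   5   2   1   2   2   1   1   1   0   1]
 [  0   0  -1   0   0   0   1 -16 -46 -46 -25 -11  -2   0   0   1   1]
 [  0   0   0   1   0   0   1 -14 -54 -79 -78 -79 -84 -88 -74 -62 -48]]
scene yel G-B
 [[  0   1   1   0   5   9  10   0   0   1   2   1   1   2   2   2   2]
 [  2   1   0   1   2   4   4   2   1   0   0   0   0   0   1   1   0]
 [  4   4   5   4   5   5   5   3   2   2   3   6   6   5   2   1   0]
 [  7   7   6  80 156  49  30 126 146   4  12  13   8   6   4   3   2]
 [  3   2   6  82 190 214 211 170  69   7  15  16  15  16   8   3   3]
 [ 11   7   2  18  46  41  82  98  28   4  11  13  16  12   4   5   7]
 [ 10  17   6   6   5   5   4   7  10  10   8   2   2   2   2   2   2]
 [  9  15  10   6   5   6   6  19  14  15  16  24  17  15  13  15  11]
 [ 10  13  16   5   7   6   4  20  14  14  13  13  13  13  13  12  11]
 [  9  11  14   6   6   4   4 -16 -44 -42 -13   0  10  10  11  12  11]
 [  9  17   4   4   5   6   6 -18 -66 -90 -91 -91 -92 -92 -79 -59 -45]]
top red R-G
```

View pics/m6.png

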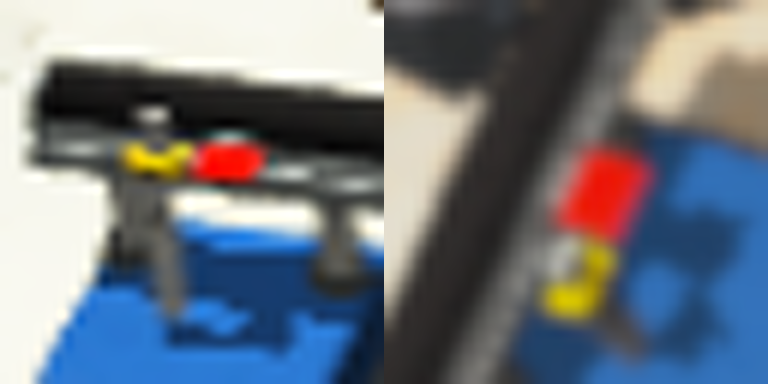

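The picture shows red (crop 228,162) and yellow (crop 158,158) nearly level, and the edge fit leaves about 0.5–0.9 mm. I'll push about 10° more, then lift the crank off.

Request:
{"api": "drive_tool", "payload": {"series": [{"dx": 18, "dy": -34, "dz": 0, "ax": 0, "ay": 0, "az": 0}, {"dx": 36, "dy": -68, "dz": 0, "ax": 0, "ay": 0, "az": 0}, {"dx": 54, "dy": -102, "dz": 0, "ax": 0, "ay": 0, "az": 0}, {"dx": 72, "dy": -136, "dz": 0, "ax": 0, "ay": 0, "az": 0}, {"dx": 90, "dy": -170, "dz": 0, "ax": 0, "ay": 0, "az": 0}]}}

```text
time_s: 20.9
tcp_pos: [0.3842, 0.3218, 0.2703]
orientation: [-0.0, 0.755, 0.655, 0.0]
force: [0.6, -0.2, 0.4]
grip_width: 0.004
gripper_force: 0.0
```

Request:
{"api": "drive_tool", "payload": {"series": [{"dx": 40, "dy": -28, "dz": 0, "ax": 0, "ay": 0, "az": 0}, {"dx": 80, "dy": -57, "dz": 0, "ax": 0, "ay": 0, "az": 0}, {"dx": 120, "dy": -86, "dz": 0, "ax": 0, "ay": 0, "az": 0}, {"dx": 160, "dy": -116, "dz": 0, "ax": 0, "ay": 0, "az": 0}, {"dx": 200, "dy": -145, "dz": -5, "ax": 0, "ay": 0, "az": 0}]}}

```text
time_s: 21.4
tcp_pos: [0.5852, 0.1768, 0.2658]
orientation: [0.0, 0.755, 0.655, 0.001]
force: [0.9, 1.4, 0.1]
grip_width: 0.005
gripper_force: 0.0
```

Request:
{"api": "drive_tool", "payload": {"series": [{"dx": 4, "dy": -3.5, "dz": -40, "ax": 0, "ay": 0, "az": 0}, {"dx": 4, "dy": -3.5, "dz": -85, "ax": 0, "ay": 0, "az": 0}, {"dx": 4, "dy": -3.5, "dz": -130, "ax": 0, "ay": 0, "az": 0}, {"dx": 4, "dy": -3.5, "dz": -165, "ax": 0, "ay": 0, "az": 0}, {"dx": 4, "dy": -3.5, "dz": -175, "ax": 0, "ay": 0, "az": 0}]}}

```text
time_s: 21.9
tcp_pos: [0.5848, 0.174, 0.0866]
orientation: [-0.001, 0.755, 0.655, -0.003]
force: [0.3, -0.4, 0.4]
grip_width: 0.007
gripper_force: 0.0
```

Request:
{"api": "drive_tool", "payload": {"series": [{"dx": -2, "dy": -3, "dz": 0, "ax": 0, "ay": 0, "az": 0}, {"dx": -4, "dy": -6.5, "dz": 0, "ax": 0, "ay": 0, "az": 0}, {"dx": -6, "dy": -10, "dz": 0, "ax": 0, "ay": 0, "az": 0}, {"dx": -8, "dy": -13, "dz": 0, "ax": 0, "ay": 0, "az": 0}, {"dx": -9, "dy": -15.5, "dz": 0, "ax": 0, "ay": 0, "az": 0}]}}

```text
time_s: 22.4
tcp_pos: [0.5791, 0.1607, 0.0914]
orientation: [0.0, 0.755, 0.656, 0.001]
force: [1.1, 1.7, 1.5]
grip_width: 0.006
gripper_force: 1.2
```

Request:
{"api": "drive_tool", "payload": {"series": [{"dx": 3, "dy": 4, "dz": 0, "ax": 0, "ay": 0, "az": 0}, {"dx": 6, "dy": 8, "dz": 10, "ax": 0, "ay": 0, "az": 0}, {"dx": 6, "dy": 8, "dz": 55, "ax": 0, "ay": 0, "az": 0}, {"dx": 6, "dy": 8, "dz": 100, "ax": 0, "ay": 0, "az": 0}, {"dx": -20, "dy": 20, "dz": 135, "ax": 0, "ay": 0, "az": 0}]}}

```text
time_s: 22.9
tcp_pos: [0.5614, 0.1781, 0.2285]
orientation: [0.002, 0.756, 0.654, 0.002]
force: [0.7, 0.6, 0.9]
grip_width: 0.007
gripper_force: 0.0
```

Request:
{"api": "drive_tool", "payload": {"series": [{"dx": -40, "dy": 20, "dz": 20, "ax": 0, "ay": 0, "az": 0}, {"dx": -80, "dy": 45, "dz": 40, "ax": 0, "ay": 0, "az": 0}, {"dx": -120, "dy": 70, "dz": 45, "ax": 0, "ay": 0, "az": 0}, {"dx": -155, "dy": 100, "dz": 45, "ax": 0, "ay": 0, "az": 0}, {"dx": -180, "dy": 135, "dz": 45, "ax": 0, "ay": 0, "az": 0}]}}

```text
time_s: 23.4
tcp_pos: [0.3763, 0.3158, 0.2711]
orientation: [-0.001, 0.755, 0.656, 0.0]
force: [0.5, -0.1, -0.2]
grip_width: 0.007
gripper_force: 0.0
```

Request:
{"api": "drive_tool", "payload": {"series": [{"dx": -20, "dy": 40, "dz": 0, "ax": 0, "ay": 0, "az": 0}, {"dx": -40, "dy": 80, "dz": 0, "ax": 0, "ay": 0, "az": 0}, {"dx": -60, "dy": 120, "dz": 0, "ax": 0, "ay": 0, "az": 0}, {"dx": -80, "dy": 150, "dz": 0, "ax": 0, "ay": 0, "az": 0}, {"dx": -90, "dy": 170, "dz": 0, "ax": 0, "ay": 0, "az": 0}]}}

```text
time_s: 23.9
tcp_pos: [0.2857, 0.488, 0.2704]
orientation: [-0.0, 0.754, 0.657, -0.0]
force: [1.4, 0.0, -1.2]
grip_width: 0.008
gripper_force: 0.0
```

```bash
python3 pm.py 7 | head -15; python3 - <<'E'
from h import *
a=np.load('avg7.npz')['a'].astype(np.uint8);b=np.load('avg7.npz')['b'].astype(np.uint8)
# hub top centre (dark, low-saturation blob) in the top and scene view
for n,im,box in(('top',b,(240,215,40,35)),('scene',a,(258,155,40,30))):
    x,y,w,h=box;H=cv2.cvtColor(im[y:y+h,x:x+w],40);m=((H[...,1]<70)&(H[...,2]<125)&(H[...,2]>60)).astype(np.uint8)
    N,L,st,c=cv2.connectedComponentsWithStats(m)
    for i in range(1,N):
        if st[i,4]>8:print(n,c[i]+[x,y],st[i,4],onz(n,c[i]+[x,y],.1))
print(proj('top',[[.513,.202,.1]]),proj('scene',[[.513,.202,.1]]))
E
```

```text
23.9 [0.286 0.488 0.27 ]
orange [292.4 175.4] 60 [0.559 0.139 0.086] r 0.0776 yaw -53.9
orange [278.1 204. ] 187 [0.453 0.034 0.086] r 0.1784 yaw -109.7
scene red R-G
 [[  0   0   0   0   1   1   2   1   1   1   1   0   1   2   2   1   1]
 [ -2  -2  -2   0   0   1   1   1   0   0   1   0   0   1   0   1   1]
 [ -4  -4  -4  -5  -3   1   0  -2  -4  -2  -2  -4  -6  -6  -4   0   1]
 [ -7  -7  -7  16  24  10   6  15  13  97 213 222 196 198 161  11  -2]
 [ -3  -3  -2  23  37  26  23  23  44 117 238 238 239 231 191   5  -5]
 [ -2  -2  -2   5  12  12  22  26  30 122 206 222 231 216  56  -6  -7]
 [  0   0   0   0   1   2   0   2   2   0   2   3  10  17   3  -2  -2]
 [  0  -1   1   0   0   0   1   3   2   2   3   4   4   0  -1   1   0]
 [  1   0   0   2   0   0   0   5   2   1   2   2   1   1   1   0   1]
 [  0   1   0   0   1   0   1 -16 -47 -46 -24 -11  -1   0   1   1   1]
 [  0   0   0   0   0   0   0 -14 -54 -79 -79 -80 -84 -88 -73 -62 -49]]
top [262.4037037  227.43703704] 270 [0.51181965 0.18892678 0.1       ]
top [276.11111111 240.82222222] 45 [0.45811664 0.16789732 0.1       ]
top [243.8  247.92] 25 [0.47763799 0.26005093 0.1       ]
scene [273.21568627 167.11764706] 51 [0.51454514 0.20116472 0.1       ]
scene [296.53846154 173.15384615] 13 [0.57003968 0.12769922 0.1       ]
scene [284.60526316 178.36842105] 38 [0.52188444 0.12398481 0.1       ]
scene [273.54166667 180.875     ] 24 [0.48362786 0.13173034 0.1       ]
[[258.08811871 228.89470284]] [[272.72366328 167.13394821]]
```

Pointer is level to within about half a millimetre. The hub is at (0.514,0.2013) with crank yaw -54°, so I'll turn the tool +44° and grasp the hub.

Request:
{"api": "drive_tool", "payload": {"series": [{"dx": 18, "dy": -34, "dz": 0, "ax": 0, "ay": 0, "az": 0.08}, {"dx": 36, "dy": -68, "dz": 0, "ax": 0, "ay": 0, "az": 0.16}, {"dx": 54, "dy": -102, "dz": 0, "ax": 0, "ay": 0, "az": 0.24}, {"dx": 72, "dy": -136, "dz": 0, "ax": 0, "ay": 0, "az": 0.32}, {"dx": 90, "dy": -170, "dz": 0, "ax": 0, "ay": 0, "az": 0.4}], "hand": 0.7}}

```text
time_s: 24.8
tcp_pos: [0.3792, 0.3128, 0.2703]
orientation: [-0.0, 0.609, 0.793, 0.0]
force: [0.6, 0.4, 1.2]
grip_width: 0.437
gripper_force: 0.0
```

Request:
{"api": "drive_tool", "payload": {"series": [{"dx": 35, "dy": -29, "dz": 0, "ax": 0, "ay": 0, "az": 0.09}, {"dx": 70, "dy": -58, "dz": 0, "ax": 0, "ay": 0, "az": 0.18}, {"dx": 105, "dy": -87, "dz": 0, "ax": 0, "ay": 0, "az": 0.27}, {"dx": 137, "dy": -114, "dz": 0, "ax": 0, "ay": 0, "az": 0.366}, {"dx": 137, "dy": -114, "dz": -20, "ax": 0, "ay": 0, "az": 0.366}]}}

```text
time_s: 25.3
tcp_pos: [0.5213, 0.1946, 0.2526]
orientation: [0.003, 0.458, 0.889, 0.002]
force: [0.3, 0.8, 1.0]
grip_width: 0.698
gripper_force: 0.0
```

Request:
{"api": "drive_tool", "payload": {"series": [{"dx": 0, "dy": 0, "dz": -45, "ax": 0, "ay": 0, "az": 0}, {"dx": 0, "dy": 0, "dz": -85, "ax": 0, "ay": 0, "az": 0}, {"dx": 0, "dy": 0, "dz": -110, "ax": 0, "ay": 0, "az": 0}, {"dx": 0, "dy": 0, "dz": -120, "ax": 0, "ay": 0, "az": 0}, {"dx": 0, "dy": 0, "dz": -120, "ax": 0, "ay": 0, "az": 0}]}}

```text
time_s: 25.8
tcp_pos: [0.5149, 0.2002, 0.1294]
orientation: [-0.0, 0.455, 0.89, -0.001]
force: [-0.2, 0.5, -0.6]
grip_width: 0.698
gripper_force: 0.0
```

```bash
python3 - <<'E'
from h import *
s=get_state();o=s['orientation'];print(s['time_s'],s['tcp_pos'],o,2*np.degrees(np.arctan2(o[2],o[1]))-90,s['q'][6],s['force'],s['grip_width'])
E
```

```text
25.8 [0.51488544 0.20023483 0.129433  ] [-4.13328105e-04  4.55485703e-01  8.90242592e-01 -8.54764916e-04] 35.80759438619695 0.48739156250020804 [-0.15744309  0.53335576 -0.61448728] 0.6979942199179762
```

Request:
{"api": "drive_tool", "payload": {"series": [{"dx": 0, "dy": 0, "dz": -12, "ax": 0, "ay": 0, "az": 0}, {"dx": 0, "dy": 0, "dz": -26, "ax": 0, "ay": 0, "az": 0}, {"dx": 0, "dy": 0, "dz": -40, "ax": 0, "ay": 0, "az": 0}, {"dx": 0, "dy": 0, "dz": -50, "ax": 0, "ay": 0, "az": 0}, {"dx": 0, "dy": 0, "dz": -54, "ax": 0, "ay": 0, "az": 0}]}}

```text
time_s: 26.3
tcp_pos: [0.5146, 0.2009, 0.0747]
orientation: [-0.001, 0.455, 0.89, -0.001]
force: [0.4, -0.0, 0.3]
grip_width: 0.7
gripper_force: 0.0
```

Request:
{"api": "drive_tool", "payload": {"series": [{"dx": 0, "dy": 0, "dz": 0, "ax": 0, "ay": 0, "az": 0}, {"dx": 0, "dy": 0, "dz": 0, "ax": 0, "ay": 0, "az": 0}, {"dx": 0, "dy": 0, "dz": 0, "ax": 0, "ay": 0, "az": 0}, {"dx": 0, "dy": 0, "dz": 0, "ax": 0, "ay": 0, "az": 0}, {"dx": 0, "dy": 0, "dz": 0, "ax": 0, "ay": 0, "az": 0}], "hand": 0}}

```text
time_s: 26.8
tcp_pos: [0.5156, 0.2013, 0.0765]
orientation: [0.0, 0.455, 0.891, 0.0]
force: [-0.5, -0.5, 2.6]
grip_width: 0.382
gripper_force: 29.8
```

Request:
{"api": "drive_tool", "payload": {"series": [{"dx": 0, "dy": 0, "dz": 0, "ax": 0, "ay": 0, "az": 0}, {"dx": 0, "dy": 0, "dz": 0, "ax": 0, "ay": 0, "az": 0.02}, {"dx": 0, "dy": 0, "dz": 0, "ax": 0, "ay": 0, "az": 0.05}, {"dx": 0, "dy": 0, "dz": 0, "ax": 0, "ay": 0, "az": 0.08}, {"dx": 0, "dy": 0, "dz": 0, "ax": 0, "ay": 0, "az": 0.09}]}}

```text
time_s: 27.3
tcp_pos: [0.5154, 0.2008, 0.0764]
orientation: [0.0, 0.414, 0.91, 0.0]
force: [-1.6, -1.6, 6.5]
grip_width: 0.382
gripper_force: 29.8
```

```bash
python3 - <<'E'
from h import *
s=get_state();o=s['orientation'];print(s['time_s'],s['tcp_pos'],2*np.degrees(np.arctan2(o[2],o[1]))-90,s['force'],s['torque'],s['grip_width'],s['gripper_force'])
E
```

```text
27.3 [0.51541744 0.20081232 0.07640936] 41.1047544291153 [-1.56281652 -1.64026039  6.53898699] [-0.37201217  0.24846402 -0.11624256] 0.38154953929638624 29.797250870615244
```

Request:
{"api": "drive_tool", "payload": {"series": [{"dx": 0, "dy": 0, "dz": 5, "ax": 0, "ay": 0, "az": -0.02}, {"dx": 0, "dy": 0, "dz": 12, "ax": 0, "ay": 0, "az": -0.02}, {"dx": 0, "dy": 0, "dz": 20, "ax": 0, "ay": 0, "az": -0.02}, {"dx": 0, "dy": 0, "dz": 28, "ax": 0, "ay": 0, "az": -0.02}, {"dx": 0, "dy": 0, "dz": 36, "ax": 0, "ay": 0, "az": -0.02}]}}

```text
time_s: 27.8
tcp_pos: [0.5149, 0.201, 0.1127]
orientation: [-0.0, 0.424, 0.906, -0.0]
force: [0.1, -0.4, -3.7]
grip_width: 0.381
gripper_force: 29.8
```

Request:
{"api": "drive_tool", "payload": {"series": [{"dx": 0, "dy": 0, "dz": 20, "ax": 0, "ay": 0, "az": 0}, {"dx": 0, "dy": 0, "dz": 50, "ax": 0, "ay": 0, "az": 0}, {"dx": 0, "dy": 0, "dz": 80, "ax": 0, "ay": 0, "az": 0}, {"dx": 0, "dy": 0, "dz": 90, "ax": 0, "ay": 0, "az": 0}, {"dx": 0, "dy": 0, "dz": 90, "ax": 0, "ay": 0, "az": 0}]}}

```text
time_s: 28.3
tcp_pos: [0.5159, 0.2015, 0.2033]
orientation: [0.001, 0.424, 0.906, 0.001]
force: [1.1, 0.2, -3.7]
grip_width: 0.383
gripper_force: 29.8
```

```bash
python3 - <<'E'
from h import *
s=get_state();o=s['orientation'];print(s['time_s'],s['tcp_pos'],2*np.degrees(np.arctan2(o[2],o[1]))-90,s['force'],s['torque'],s['grip_width'],s['gripper_force'])
a,b=look('8');handle(a,(240,100,100,110),.166+.0325)
np.set_printoptions(linewidth=150)
c=a[143:149,282:292].astype(int);print(c[...,2]-c[...,1])
E
```

```text
28.3 [0.5158603  0.20145442 0.20325319] 39.883185223572184 [ 1.1346268   0.18781509 -3.69551428] [ 0.01988046  0.06487942 -0.00674469] 0.3825927594234516 29.815149921923876
orange [312.1 106.6] 29 [0.7597 0.3486 0.1985] r 0.2869 yaw 30.7
orange [292.4 113.6] 45 [0.6701 0.3419 0.1985] r 0.2103 yaw 41.7
orange [290.3 144.9] 71 [0.5705 0.1615 0.1985] r 0.0704 yaw -35.1
orange [278.1 204. ] 187 [ 0.4122 -0.076   0.1985] r 0.2958 yaw -109.9
[[ -2  -3  -2  -2   3  26  76  81  82  81]
 [ 14  14  98 213 221 138  73  81  81  79]
 [ 23  44 117 236 241 209  77  81  82  79]
 [ 26  31 122 207 223 195  77  80  81  80]
 [  0  -1   0   1   3  35  75  80  80  79]
 [ -2  -3  -2  -1  -1  22  62  78  79  79]]
```

Crank is off and the pointer's pixels haven't changed. I'll carry it back to its original free spot.

Request:
{"api": "drive_tool", "payload": {"series": [{"dx": -5, "dy": -44, "dz": 0, "ax": 0, "ay": 0, "az": -0.06}, {"dx": -10, "dy": -88, "dz": 0, "ax": 0, "ay": 0, "az": -0.12}, {"dx": -15, "dy": -132, "dz": 0, "ax": 0, "ay": 0, "az": -0.18}, {"dx": -20, "dy": -176, "dz": 0, "ax": 0, "ay": 0, "az": -0.24}, {"dx": -25, "dy": -220, "dz": 0, "ax": 0, "ay": 0, "az": -0.3}]}}

```text
time_s: 28.9
tcp_pos: [0.4887, -0.0204, 0.2006]
orientation: [-0.001, 0.555, 0.832, -0.001]
force: [-0.4, -0.6, -1.9]
grip_width: 0.386
gripper_force: 29.8
```

Request:
{"api": "drive_tool", "payload": {"series": [{"dx": -5, "dy": -44, "dz": 0, "ax": 0, "ay": 0, "az": -0.06}, {"dx": -10, "dy": -88, "dz": 0, "ax": 0, "ay": 0, "az": -0.12}, {"dx": -15, "dy": -132, "dz": 0, "ax": 0, "ay": 0, "az": -0.18}, {"dx": -20, "dy": -176, "dz": 0, "ax": 0, "ay": 0, "az": -0.24}, {"dx": -22, "dy": -220, "dz": 0, "ax": 0, "ay": 0, "az": -0.25}]}}

```text
time_s: 29.4
tcp_pos: [0.4666, -0.2399, 0.2004]
orientation: [-0.001, 0.654, 0.756, -0.001]
force: [1.8, -0.2, -2.3]
grip_width: 0.385
gripper_force: 29.8
```

Request:
{"api": "drive_tool", "payload": {"series": [{"dx": 0, "dy": 0, "dz": -40, "ax": 0, "ay": 0, "az": 0}, {"dx": 0, "dy": 0, "dz": -80, "ax": 0, "ay": 0, "az": 0}, {"dx": 0, "dy": 0, "dz": -120, "ax": 0, "ay": 0, "az": 0}, {"dx": 0, "dy": 0, "dz": -150, "ax": 0, "ay": 0, "az": 0}, {"dx": 0, "dy": 0, "dz": -160, "ax": 0, "ay": 0, "az": 0}]}}

```text
time_s: 29.9
tcp_pos: [0.465, -0.2374, 0.0379]
orientation: [-0.004, 0.654, 0.757, -0.001]
force: [-0.4, -0.2, -2.8]
grip_width: 0.382
gripper_force: 29.8
```

Request:
{"api": "drive_tool", "payload": {"series": [{"dx": 0, "dy": 0, "dz": -4, "ax": 0, "ay": 0, "az": 0}, {"dx": 0, "dy": 0, "dz": -8, "ax": 0, "ay": 0, "az": 0}, {"dx": 0, "dy": 0, "dz": -12, "ax": 0, "ay": 0, "az": 0}, {"dx": 0, "dy": 0, "dz": -14, "ax": 0, "ay": 0, "az": 0}, {"dx": 0, "dy": 0, "dz": -15, "ax": 0, "ay": 0, "az": 0}]}}

```text
time_s: 30.4
tcp_pos: [0.4687, -0.2389, 0.0275]
orientation: [0.0, 0.654, 0.757, 0.0]
force: [-0.7, 0.4, -4.7]
grip_width: 0.382
gripper_force: 29.8
```

Request:
{"api": "drive_tool", "payload": {"series": [{"dx": 0, "dy": 0, "dz": -0.5, "ax": 0, "ay": 0, "az": 0}, {"dx": 0, "dy": 0, "dz": -1, "ax": 0, "ay": 0, "az": 0}, {"dx": 0, "dy": 0, "dz": -1.5, "ax": 0, "ay": 0, "az": 0}, {"dx": 0, "dy": 0, "dz": -2, "ax": 0, "ay": 0, "az": 0}, {"dx": 0, "dy": 0, "dz": -2, "ax": 0, "ay": 0, "az": 0}]}}

```text
time_s: 30.9
tcp_pos: [0.4684, -0.2388, 0.0251]
orientation: [0.0, 0.654, 0.757, 0.0]
force: [1.0, 0.9, -1.8]
grip_width: 0.385
gripper_force: 29.8
```

Request:
{"api": "drive_tool", "payload": {"series": [{"dx": 0, "dy": 0, "dz": -0.4, "ax": 0, "ay": 0, "az": 0}, {"dx": 0, "dy": 0, "dz": -0.8, "ax": 0, "ay": 0, "az": 0}, {"dx": 0, "dy": 0, "dz": -1, "ax": 0, "ay": 0, "az": 0}, {"dx": 0, "dy": 0, "dz": -1, "ax": 0, "ay": 0, "az": 0}, {"dx": 0, "dy": 0, "dz": -1, "ax": 0, "ay": 0, "az": 0}]}}

```text
time_s: 31.4
tcp_pos: [0.4684, -0.2386, 0.0243]
orientation: [-0.0, 0.654, 0.757, 0.0]
force: [-0.8, 2.9, 5.0]
grip_width: 0.378
gripper_force: 29.8
```

Request:
{"api": "drive_tool", "payload": {"series": [{"dx": 0, "dy": 0, "dz": 0, "ax": 0, "ay": 0, "az": 0}, {"dx": 0, "dy": 0, "dz": 0, "ax": 0, "ay": 0, "az": 0}, {"dx": 0, "dy": 0, "dz": 0, "ax": 0, "ay": 0, "az": 0}, {"dx": 0, "dy": 0, "dz": 0, "ax": 0, "ay": 0, "az": 0}, {"dx": 0, "dy": 0, "dz": 0, "ax": 0, "ay": 0, "az": 0}], "hand": 0.7}}

```text
time_s: 31.9
tcp_pos: [0.4683, -0.2389, 0.024]
orientation: [0.0, 0.654, 0.757, -0.0]
force: [0.6, -0.3, 0.8]
grip_width: 0.704
gripper_force: 0.0
```

Request:
{"api": "drive_tool", "payload": {"series": [{"dx": 0, "dy": 0, "dz": 10, "ax": 0, "ay": 0, "az": 0}, {"dx": 0, "dy": 0, "dz": 40, "ax": 0, "ay": 0, "az": 0}, {"dx": 0, "dy": 0, "dz": 85, "ax": 0, "ay": 0, "az": 0}, {"dx": 0, "dy": 0, "dz": 130, "ax": 0, "ay": 0, "az": 0}, {"dx": 0, "dy": 0, "dz": 175, "ax": 0, "ay": 0, "az": 0}]}}

```text
time_s: 32.4
tcp_pos: [0.4678, -0.2389, 0.2013]
orientation: [-0.0, 0.654, 0.757, -0.0]
force: [1.0, -0.3, -0.1]
grip_width: 0.699
gripper_force: 0.0
```

Request:
{"api": "drive_tool", "payload": {"series": [{"dx": 0, "dy": 45, "dz": 10, "ax": 0, "ay": 0, "az": 0}, {"dx": 0, "dy": 90, "dz": 20, "ax": 0, "ay": 0, "az": 0}, {"dx": 0, "dy": 135, "dz": 30, "ax": 0, "ay": 0, "az": 0}, {"dx": 0, "dy": 180, "dz": 40, "ax": 0, "ay": 0, "az": 0}, {"dx": 0, "dy": 225, "dz": 50, "ax": 0, "ay": 0, "az": 0}]}}

```text
time_s: 32.9
tcp_pos: [0.4678, -0.0123, 0.2501]
orientation: [0.0, 0.654, 0.757, 0.0]
force: [0.9, -0.1, -0.6]
grip_width: 0.7
gripper_force: 0.0
```

Request:
{"api": "drive_tool", "payload": {"series": [{"dx": -20, "dy": 45, "dz": 10, "ax": 0, "ay": 0, "az": 0}, {"dx": -40, "dy": 90, "dz": 20, "ax": 0, "ay": 0, "az": 0}, {"dx": -60, "dy": 135, "dz": 20, "ax": 0, "ay": 0, "az": 0}, {"dx": -65, "dy": 180, "dz": 20, "ax": 0, "ay": 0, "az": 0}, {"dx": -70, "dy": 225, "dz": 20, "ax": 0, "ay": 0, "az": 0}]}}

```text
time_s: 33.4
tcp_pos: [0.3973, 0.2128, 0.2699]
orientation: [-0.0, 0.654, 0.757, 0.001]
force: [1.4, -0.0, -0.4]
grip_width: 0.701
gripper_force: 0.0
```

Request:
{"api": "drive_tool", "payload": {"series": [{"dx": -10, "dy": 45, "dz": 0, "ax": 0, "ay": 0, "az": 0}, {"dx": -25, "dy": 90, "dz": 0, "ax": 0, "ay": 0, "az": 0}, {"dx": -45, "dy": 135, "dz": 0, "ax": 0, "ay": 0, "az": 0}, {"dx": -70, "dy": 175, "dz": 0, "ax": 0, "ay": 0, "az": 0}, {"dx": -105, "dy": 210, "dz": 0, "ax": 0, "ay": 0, "az": 0}]}}

```text
time_s: 33.9
tcp_pos: [0.293, 0.4227, 0.2697]
orientation: [0.0, 0.654, 0.756, 0.001]
force: [0.2, 0.7, -0.7]
grip_width: 0.701
gripper_force: 0.0
```

```bash
python3 pm.py 9 | head -26; python3 - <<'E'
from h import *
a=cv2.imread('pics/s9_0.png');b=cv2.imread('pics/t9_0.png');a0=cv2.imread('pics/scene0.png');b0=cv2.imread('pics/top0.png')
handle(a,(315,260,50,50),.0325)
for n,i,j,bx in(('mug',b,b0,(395,105,35,40)),('tape',b,b0,(330,148,35,32)),('offcut',b,b0,(195,275,45,25)),('mug s',a,a0,(390,255,50,42)),('tape s',a,a0,(335,220,35,30)),('offcut s',a,a0,(222,152,22,30))):
    x,y,w,h=bx;d=cv2.absdiff(i[y:y+h,x:x+w],j[y:y+h,x:x+w]).max(2);print(n,d.mean().round(2),(d>25).sum())
E
```

```text
33.9 [0.293 0.423 0.27 ]
orange [278.1 204. ] 187 [0.453 0.034 0.086] r 0.1784 yaw -109.7
scene red R-G
 [[  0   0   1   0   1   2   2   1   1   1   1   1   1   1   1   2   2]
 [ -3  -2  -2   0   0   1   1   1   0   0   1   0   0   0   1   1   1]
 [ -4  -4  -4  -4  -4   1   0  -3  -3  -1  -2  -4  -6  -6  -2   0   1]
 [ -6  -8  -6  16  25  10   6  14  13  97 213 221 197 199 163  12  -2]
 [ -4  -3  -2  24  37  26  23  23  44 117 239 238 238 233 191   6  -4]
 [ -2  -2  -2   4  12  11  23  26  30 122 206 223 231 217  57  -6  -7]
 [ -1   0   0   0   1   2   1   2   2   0   2   2  11  18   4  -3  -2]
 [  0   0   1   0   0   0   1   4   2   2   3   4   4   0   0   2   0]
 [  1   0   0   1   0   0   0   4   2   1   2   2   1   1   1   0   1]
 [  0   1  -1   0   0   0   1 -17 -47 -46 -25 -11  -2   0   1   1   1]
 [  0   0  -1   0   0   0   0 -14 -54 -79 -78 -79 -84 -88 -73 -62 -48]]
scene yel G-B
 [[  0   0   1   1   5  10  10   1   1   0   0   1   0   0   0   2   1]
 [  2   1   2   0   2   4   4   2   0   1   0   0   0   1   0   0   1]
 [  4   5   4   4   5   5   5   4   2   2   1   4   5   4   3   0   0]
 [  8   8   7  79 156  50  30 125 145   4  10  11   7   8   5   2   1]
 [  4   4   6  83 190 214 211 170  59   7  14  14  14  18   8   2   3]
 [ 12   6   3  20  46  41  81  97  28   4   9  11  16  10   4   7   7]
 [ 10  17   6   6   6   5   5  11  15  10  10   8   2   3   2   3   2]
 [  9  15  10   6   5   6   6  19  14  16  15  19  20  15  14  16  14]
 [  9  13  16   6   6   6   5  20  14  14  13  13  14  13  13  12  11]
 [  9  11  14   6   6   5   4 -16 -44 -41 -13   0  10  10  12  11  11]
 [  9  16   4   5   6   6   6 -18 -66 -90 -92 -92 -93 -92 -78 -58 -45]]
orange [342.1 289.7] 67 [ 0.4778 -0.3128  0.0325] r 0.516 yaw -93.9
mug 0.99 0
tape 0.86 0
offcut 0.86 0
mug s 0.9 0
tape s 0.74 0
offcut s 4.7 30
```

```bash
python3 -c "
from plant import manip
print(manip.hand_in())"
```

```text
the job is handed in; nothing more can be done
None
```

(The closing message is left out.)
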